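# Check in delivered tablet tubs at the bar-code reader

## Task

Book the delivered tablet tubs in: stand every tub upright on the reader's lane, its yellow bar-code sticker facing the window of the reading bar (some have tipped over, some are turned the wrong way, one may still stand beside the reader). Roll the count wheel on the console until its window shows the number of tubs there are, and once tubs and count are right press the green key to start the reading. Leave the tubs standing like that and leave the other things on the desk alone.

Things in the scene. Friction and masses are not known exactly. Their poses are not given: they have to be found in the camera images.
- reader: Fixed reader: plate 4 mm thick, 480 mm long (y). White reading bar along its near edge, 450 mm long, 42 mm above the lane floor; its window face (dark, red line, faces the lane) is at x = -62 mm, its outer face at -96 mm. Along the far edge an aluminium lip 8 mm above the lane floor, from x = +58 to +64 mm. No end walls. Origin on the worktop under the lane's centre.
- lane (a point): Centre of the lane floor, on the reader's plate, 4 mm over the worktop. x points across the lane, away from the bar; y along it; z up. Tub centres within 200 mm along y: four fit at a pitch of about 105 mm. Worktop right of the reader (x 0.45 to 0.58, y = -0.36) is free for setting a tub aside. Behind its left half (x > 0.62) red folders overhang at 0.17 m.
- wheel (a joint): Angle of the count wheel (rad): 0.628 (36 deg) x the digit in its window, 0 for 0 up to 5.65 for 9, stops just past both ends. Grows when the top of the wheel is rolled to the console's +x (away from the robot), falls when rolled to -x. Stays where it is left, no clicks; about 0.5 N at the rim turns it. A digit is right when centred between the red marks.
- wheel_top (a point): Top point of the knurled black rim, mid-width (rim radius 45, width 24 mm), 103 mm over the worktop, 23 mm proud of the console's top. Axle level, along this frame's y, 45 mm below. Towards -y a grey cowl, 31 mm wide and 5 mm lower, covers the number band. Pressed from above with closed fingertips and dragged along x it rolls: 28 mm of drag per digit.
- console: Fixed white console box, 150 x 146 x 80 mm, origin in the centre of its underside. Carries the count wheel and the green key. Its -x side faces the robot; the number window in the grey cowl looks up and 30 degrees towards -x.
- key (a joint): Travel of the round green key on the console (m): 0 up, 0.006 fully pressed; springs back; about 4 N presses it fully. It counts as pressed from 0.004.
- key_top (a point): Centre of the top of the green key (30 mm across) on the console, pressed straight down.
- tub_1: White tablet tub with a screw cap, 66 mm across, 117 mm high, 0.14 kg; the cap is the top 19 mm, 54 mm across; straight sides up to 86 mm; smooth, rolls little. Origin in the centre of its base, z axis from base to cap. A yellow bar-code sticker, 46 mm wide and high, is on the side of its own -x axis. May stand or lie.
- tub_1_label (a point): Centre of the yellow sticker of tub_1: 33 mm from the tub's axis along its own -x, 46 mm above its base.
- tub_2: White tablet tub with a screw cap, 66 mm across, 117 mm high, 0.14 kg; the cap is the top 19 mm, 54 mm across; straight sides up to 86 mm; smooth, rolls little. Origin in the centre of its base, z axis from base to cap. A yellow bar-code sticker, 46 mm wide and high, is on the side of its own -x axis. May stand or lie. Absent in some runs.
- tub_2_label (a point): Centre of the yellow sticker of tub_2: 33 mm from the tub's axis along its own -x, 46 mm above its base.
- tub_3: White tablet tub with a screw cap, 66 mm across, 117 mm high, 0.14 kg; the cap is the top 19 mm, 54 mm across; straight sides up to 86 mm; smooth, rolls little. Origin in the centre of its base, z axis from base to cap. A yellow bar-code sticker, 46 mm wide and high, is on the side of its own -x axis. May stand or lie. Absent in some runs.
- tub_3_label (a point): Centre of the yellow sticker of tub_3: 33 mm from the tub's axis along its own -x, 46 mm above its base.
- tub_4: White tablet tub with a screw cap, 66 mm across, 117 mm high, 0.14 kg; the cap is the top 19 mm, 54 mm across; straight sides up to 86 mm; smooth, rolls little. Origin in the centre of its base, z axis from base to cap. A yellow bar-code sticker, 46 mm wide and high, is on the side of its own -x axis. May stand or lie. Absent in some runs.
- tub_4_label (a point): Centre of the yellow sticker of tub_4: 33 mm from the tub's axis along its own -x, 46 mm above its base.
- tub_5: White tablet tub with a screw cap, 66 mm across, 117 mm high, 0.14 kg; the cap is the top 19 mm, 54 mm across; straight sides up to 86 mm; smooth, rolls little. Origin in the centre of its base, z axis from base to cap. A yellow bar-code sticker, 46 mm wide and high, is on the side of its own -x axis. May stand or lie. Absent in some runs.
- tub_5_label (a point): Centre of the yellow sticker of tub_5: 33 mm from the tub's axis along its own -x, 46 mm above its base.
- stapler: Bystander, to be left alone: dark blue desk stapler, 135 mm long; origin at the centre of its underside.
- oximeter: Bystander, to be left alone: small blue and white finger oximeter, 58 mm; origin at the centre of its underside.
- thermometer: Bystander, to be left alone: pale digital thermometer, 104 mm; origin at the centre of its underside.
- pen: Bystander, to be left alone: red pen, 145 mm; origin at the centre of its underside.
- mouse: Bystander, to be left alone: grey computer mouse, 112 mm; origin at the centre of its underside.
- rubber_stamp: Bystander, to be left alone: red-handled rubber stamp, 67 mm high; origin at the centre of its underside.
- plaster_tape: Bystander, to be left alone: roll of skin-coloured tape, 60 mm across, 25 mm high; origin at the centre of its underside.

How it is judged:
By the outcome, as a careful person would: the job done as asked, in the order asked, and still so for the second after the job is handed in, with the robot touching nothing.
Of tub_2, tub_3, tub_4, tub_5 only 2 to 3 are there at a start; the rules pass over those that are not, and their reading is None.
At some moment in a run one of tub_1, tub_2, tub_3, tub_4, tub_5 may be knocked a few centimetres aside while the robot is not near it.
Once in a run the grip may slacken for a moment while it holds something.
It also fails if it takes over 210 s, if anything falls off the work surface, if the arm or the gripper's body presses on something with over 40 N, if the wrist force passes 120 N, or if a joint passes its speed limit or range.

## Robot

A 6-joint arm with a two-finger parallel gripper is mounted at the origin on a cart in front of the work surface, level with it; the furniture and walls round the work are solid. World frame = base frame: x ahead of the robot, y to its left, z up, the work surface at z = 0. Lengths are in m, angles in rad, forces in N, time in s.
With the tool pointing down it reaches from about 0.3 to 0.85 m from the base axis. Payload 5.4 kg.
Tool frame: the origin (TCP) lies between the finger pads; the fingertips stand ahead of it and the grasp point (between the pads) lies 6 mm ahead of it (ctrl.tips_ahead is the z of the fingertips in the tool frame, in m); z points along the fingers, y is the line along which they close (so a half turn about z gives the same grasp; the last joint's range is limited). The gripper opens to 85 mm and grips with 20 to 120 N. Pads are 22 mm wide; open, the fingers measure 114 mm over their backs; the gripper's body (76 mm by 85 mm) begins 54 mm behind the grasp point. The pads swing forward as they close: fully open they stand 13 mm farther back than shut.
Start: joints at [1.008, 0.158, 1.597, -0, 1.386, -0.21], TCP at [0.199, 0.54, 0.256] pointing down, gripper open.
Joint ranges: [-2.91, 2.91], [-0.94, 2.29], [0.18, 2.7], [-1.29, 4.43], [0.17, 2.64], [-3, 3]. Speed limits (rad/s): [2.57, 2.57, 3.14, 3.14, 3.14, 3.14].

## Interface

Orientations are given as a rotation vector (axis times angle).
In Python, from cell import ctrl, imaging, job, telemetry gives the robot as it stands (ctrl), with the cameras (imaging), the job (job) and the readings (telemetry).
- The arm moves only by the shell command python3 drive.py 'ROWS' [FORCE]. ROWS is rows parted by semicolons, their numbers by spaces, 1 to 12 of them, each of 5 numbers: the finger opening in m, then dx, dy, dz in m, then a turn about the tool's z in rad; each row shifts and turns the commanded pose from where the row before left it, along the tool's axes as they then stand; what a row does not reach is not made up. A row lasts 1/10 s, in which the tool goes at most 0.05 m and 0.15 rad, less where a joint would pass 70% of its speed; a pose out of reach is approached as far as the arm can. The fingers move at their own pace and stop on an object; FORCE is the grip in N (left out, the last holds). Time passes only in rows, so rows that do not move let the fingers close. It prints the time, the measured TCP pose, the force, the opening and the grip force at its end.
- telemetry.get_obs(): the state, without advancing time (a new reading comes with each control period).
- imaging.capture(name): name is "scene" or "top" or "wrist"; returns a dict with "image" (480x640x3 uint8, blue, green, red), "z_map" (480x640 float32, m along the optical axis (not along the pixel's ray), 0 where there is no reading), "fovy" (degrees; the focal length in pixels is half the picture's height over the tangent of half this angle, whatever the lens; pixels are square), "cx", "cy" (the principal point, pixels), "distortion" ([k1, k2, p1, p2, k3] as OpenCV has them; the pictures are not rectified), "pose" (4x4, takes a point from camera to world coordinates); the wrist camera has in their place "hand_eye" (4x4, takes a point from camera to tool coordinates, whose origin is the TCP and whose axes are the flange's). Camera axes: x right, y down, z forward; pixel columns grow to the right and rows downward; lengths in m; the calibration is good to about 2 mm. A picture is of the moment at which its call begins: read the wrist's pose just before it.
- job.close_job(): hands the job in; it is judged then, once.
The state is a dict: "time": time; "joint_positions": joint angles; "joint_velocities": joint speeds; "tau": joint torques, N m; "eef_pos": TCP position; "tcp_rot": TCP orientation; "force": force on the tool from outside, world axes, zero at the start; "moment": the same for the moment, N m; "grip_width": finger opening in m; "finger_force": force on a finger pad.
Only numpy, scipy, OpenCV 4.12 (cv2) and the standard library are available. Lean on these libraries where they do the work, as an engineer would, in place of code of your own. Each camera call takes 0.05 s, during which the arm holds its last target. There are 200 camera calls.

## Working session

There is one attempt and no reset: what is moved stays moved. The work goes in short steps, Python scripts to look and compute and a shell command to move; the robot and the scene stay as the last step left them, time stands still between calls to the robot, and variables do not carry over. Pictures are saved under pics/ and viewed, at most 14 in all, crops included, and the job is handed in when it is done.

```bash
ls; mkdir -p pics
cat > h.py <<'E'
import numpy as np, cv2
from scipy.spatial.transform import Rotation as R
from cell import ctrl, imaging, job, telemetry
def cap(name):
    o=telemetry.get_obs(); c=imaging.capture(name)
    f=240/np.tan(np.radians(c["fovy"])/2)
    c["K"]=np.array([[f,0,c["cx"]],[0,f,c["cy"]],[0,0,1.]])
    if name=="wrist":
        T=np.eye(4);T[:3,:3]=R.from_rotvec(o["tcp_rot"]).as_matrix();T[:3,3]=o["eef_pos"]
        c["pose"]=T@c["hand_eye"]
    c["d"]=np.array(c["distortion"],float)
    return c
def rays(c,px):
    n=cv2.undistortPoints(np.array(px,float).reshape(-1,1,2),c["K"],c["d"]).reshape(-1,2)
    return np.c_[n,np.ones(len(n))]
def plane(c,px,z):
    r=rays(c,px)@c["pose"][:3,:3].T; o=c["pose"][:3,3]
    return o+r*((z-o[2])/r[:,2])[:,None]
def depth(c,px):
    px=np.array(px,float).reshape(-1,2)
    zz=np.array([np.median(c["z_map"][max(0,int(v)-1):int(v)+2,max(0,int(u)-1):int(u)+2]) for u,v in px])
    return (rays(c,px)*zz[:,None])@c["pose"][:3,:3].T+c["pose"][:3,3]
def cloud(c):
    v,u=np.mgrid[0:480,0:640]; px=np.c_[u.ravel(),v.ravel()]
    P=(rays(c,px)*c["z_map"].reshape(-1,1))@c["pose"][:3,:3].T+c["pose"][:3,3]
    P[c["z_map"].ravel()==0]=np.nan
    return P.reshape(480,640,3)
E
python3 - <<'E'
from h import *
o=telemetry.get_obs();print(o["time"],o["eef_pos"],o["tcp_rot"],ctrl.tips_ahead)
for n in("scene","top","wrist"):
    c=cap(n);cv2.imwrite(f"pics/{n}0.png",c["image"]);print(n,c["fovy"],c["pose"].round(3).tolist(),c["d"])
    np.save(f"{n}0.npy",c,allow_pickle=True)
E
```

```text
cell.py
drive.py
pics
0.0 [0.19837408 0.53908369 0.25529733] [-5.51139067e-01 -3.09212146e+00  2.83727212e-03] 0.025
scene 45.292495929337846 [[0.663, -0.466, 0.586, -0.417], [-0.748, -0.434, 0.502, -0.706], [0.02, -0.771, -0.636, 1.085], [0.0, 0.0, 0.0, 1.0]] [-0.10419452  0.          0.          0.          0.        ]
top 54.697636913586884 [[0.003, -0.981, 0.194, 0.21], [-1.0, -0.002, 0.005, 0.052], [-0.004, -0.194, -0.981, 1.652], [0.0, 0.0, 0.0, 1.0]] [-0.05351417  0.          0.          0.          0.        ]
wrist 64.3261992963261 [[0.345, 0.902, 0.26, 0.131], [0.938, -0.331, -0.097, 0.564], [-0.001, 0.277, -0.961, 0.373], [0.0, 0.0, 0.0, 1.0]] [-0.05827221  0.          0.          0.          0.        ]
```

View pics/scene0.png

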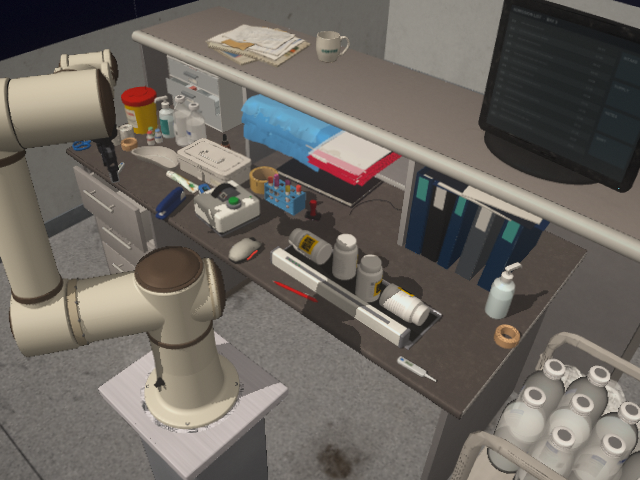

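View pics/top0.png

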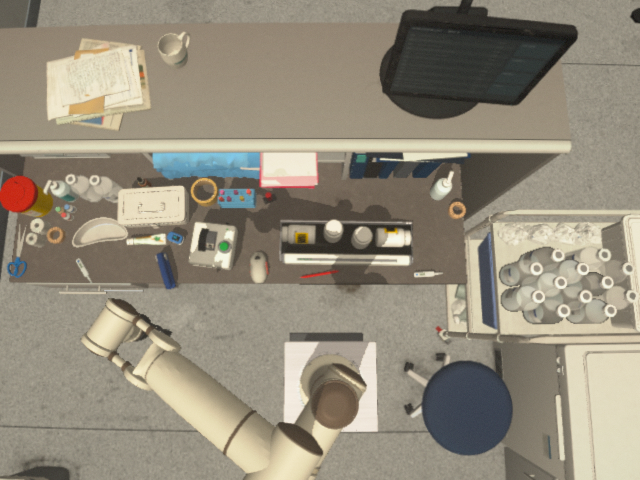

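The scene shows 4 tubs in the lane: one lying at the left end (310,247), two standing (345,257) and (369,278), one lying at the right end (405,302). The console is at (228,208), its key at (233,202). I'll measure from the depth and zoom in.

Run:
```python
from h import *
s=np.load("scene0.npy",allow_pickle=True).item();t=np.load("top0.npy",allow_pickle=True).item()
a=cv2.resize(s["image"][170:350,180:450],None,fx=2.9,fy=2.9,interpolation=2)
cv2.imwrite("pics/z1.png",a)
b=cv2.resize(t["image"][205:285,180:420],None,fx=3.3,fy=3.3,interpolation=2)
cv2.imwrite("pics/z2.png",b)
P=cloud(t)
hsv=cv2.cvtColor(t["image"],cv2.COLOR_BGR2HSV)
roi=np.zeros((480,640),bool);roi[205:285,180:420]=1
def rep(n,m):
    k,l,st,ce=cv2.connectedComponentsWithStats((m&roi).astype(np.uint8))
    for i in range(1,k):
        if st[i,4]>8:
            q=P[l==i];print(n,ce[i].round(1),st[i].tolist(),np.nanmedian(q,0).round(3),np.nanmin(q,0).round(3),np.nanmax(q,0).round(3))
rep("yel",cv2.inRange(hsv,(18,120,100),(35,255,255))>0)
rep("grn",cv2.inRange(hsv,(45,120,50),(85,255,255))>0)
w=(hsv[...,1]<40)&(hsv[...,2]>150)
rep("white",w)
print(np.c_[P[212:268:3,303],P[212:268:3,340]].round(3))
```

```text
yel [390.5 230.6] [384, 228, 14, 5, 43] [ 0.525 -0.209  0.065] [ 0.52  -0.232  0.044] [ 0.54  -0.185  0.072]
yel [300.9 236.5] [295, 232, 13, 12, 94] [0.508 0.104 0.066] [0.486 0.084 0.036] [0.522 0.126 0.077]
grn [223.5 245.9] [220, 243, 8, 7, 48] [0.465 0.367 0.1  ] [0.455 0.354 0.093] [0.476 0.38  0.107]
white [333.7 225.7] [327, 220, 14, 12, 126] [ 0.531 -0.008  0.119] [ 0.513 -0.029  0.11 ] [0.553 0.016 0.13 ]
white [196.5 234.3] [191, 223, 16, 29, 170] [0.514 0.469 0.079] [0.451 0.435 0.071] [0.55  0.484 0.09 ]
white [408.6 222.7] [406, 222, 6, 2, 9] [ 0.566 -0.284  0.011] [ 0.565 -0.293  0.007] [ 0.57  -0.273  0.015]
white [228.5 234.9] [224, 231, 9, 9, 63] [0.507 0.354 0.079] [0.493 0.342 0.073] [0.522 0.37  0.089]
white [397. 239.] [385, 233, 25, 13, 228] [ 0.497 -0.229  0.064] [ 0.478 -0.274  0.045] [ 0.519 -0.188  0.076]
white [222.5 257.9] [214, 250, 16, 18, 176] [0.428 0.371 0.079] [0.396 0.35  0.07 ] [0.452 0.403 0.1  ]
white [309.1 258.4] [283, 254, 54, 9, 402] [0.432 0.077 0.045] [ 0.418 -0.018  0.034] [0.447 0.168 0.057]
white [392.2 259.8] [372, 256, 39, 9, 294] [ 0
[... 769 characters left out ...]
12  0.572 -0.034  0.013]
 [ 0.564  0.1   -0.001  0.539 -0.029  0.116]
 [ 0.541  0.098  0.056  0.529 -0.029  0.113]
 [ 0.528  0.098  0.064  0.519 -0.029  0.113]
 [ 0.516  0.098  0.072  0.512 -0.029  0.096]
 [ 0.506  0.098  0.067  0.508 -0.031  0.059]
 [ 0.498  0.098  0.054  0.508 -0.034  0.002]
 [ 0.488  0.098  0.048  0.497 -0.034  0.002]
 [ 0.486  0.099  0.001  0.486 -0.034  0.   ]
 [ 0.473  0.099  0.01   0.477 -0.035 -0.008]
 [ 0.464  0.099 -0.001  0.464 -0.034 -0.001]
 [ 0.446  0.098  0.046  0.447 -0.032  0.044]
 [ 0.436  0.098  0.048  0.436 -0.031  0.046]
 [ 0.426  0.098  0.043  0.425 -0.031  0.05 ]
 [ 0.417  0.098  0.03   0.416 -0.032  0.041]
 [ 0.41   0.099 -0.003  0.41  -0.034  0.   ]]
```

View pics/z1.png

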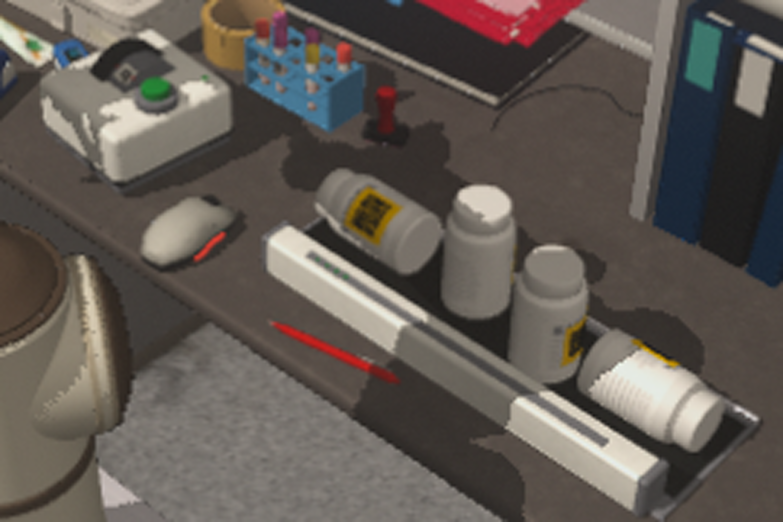

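View pics/z2.png

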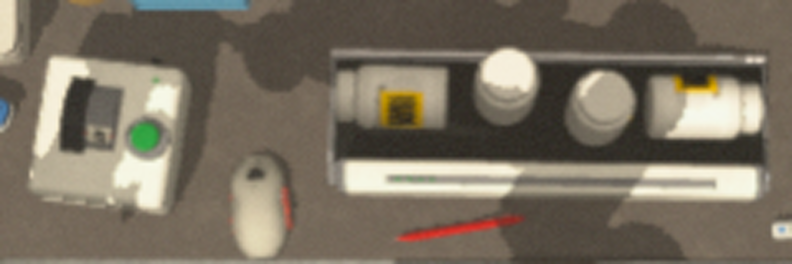

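Four tubs: A lies with its cap to +y and label up/towards the bar. B and C stand with labels towards -y/+x. D lies with its cap to -y and label up. The reader's lane centre is at about (0.508, -0.055). First I'll look at the console with the wrist camera.

```bash
cat >> h.py <<'E'
def go(x,y,z,phi=None):
    "tool-axis displacement to world TCP target; phi = world angle of tool y"
    o=telemetry.get_obs();M=R.from_rotvec(o["tcp_rot"]).as_matrix()
    d=M.T@(np.array([x,y,z])-o["eef_pos"]);p=np.arctan2(M[1,1],M[0,1])
    print("d",d.round(4),"phi",p.round(3),"turn",None if phi is None else round((p-phi),3),"J6",o["joint_positions"][5].round(2),"F",o["force"].round(1),"t",o["time"],"w",o["grip_width"].round(4))
E
python3 drive.py '0 -0.045 -0.007 -0.005 0;0 -0.045 -0.007 -0.005 0;0 -0.045 -0.007 -0.005 0;0 -0.045 -0.007 -0.005 0;0 -0.045 -0.007 -0.005 0;0 0 0 0 0;0 0 0 0 0'
python3 - <<'E'
from h import *
c=cap("wrist");cv2.imwrite("pics/w1.png",c["image"]);np.save("w1.npy",c,allow_pickle=True)
t=telemetry.get_obs();print(t["eef_pos"],t["joint_positions"].round(2))
E
```

```text
time: 0.85
eef_pos: [0.3982, 0.4285, 0.2809]
tcp_rot: [-0.554, -3.091, 0.0]
force: [-1.2, 0.3, -0.0]
grip_width: 0.0001
finger_force: 0.0
[0.3972065  0.42902578 0.28079045] [ 0.62  0.17  1.54  0.    1.44 -0.6 ]
```

View pics/w1.png

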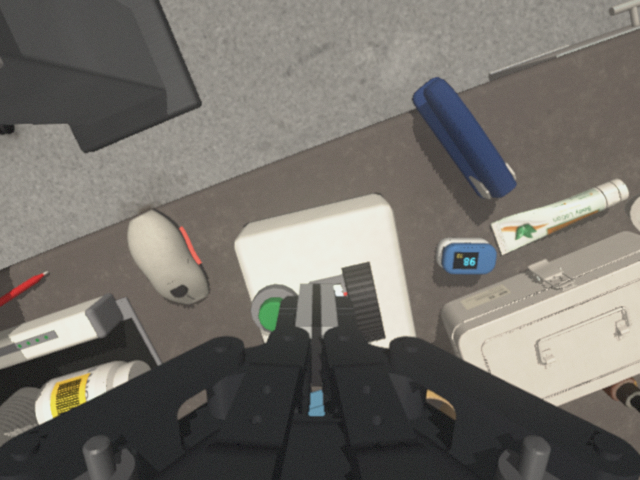

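The console sits at (320,270). Its near edge runs (240,235)-(385,198), the key is at (272,313) and the wheel rim at (362,300), with the window half hidden by a finger. I'll move forward and square up.

```bash
python3 drive.py '0 -0.04 -0.01 0 0;0 -0.04 -0.01 0 0;0 -0.02 0 0 0;0 0 0 0 0;0 0 0 0 0'
python3 - <<'E'
from h import *
c=np.load("w1.npy",allow_pickle=True).item()
p=plane(c,[(240,236),(383,198),(387,200),(416,330)],.08);print(p.round(4)); d=p[0]-p[1];print(np.degrees(np.arctan2(d[0],-d[1])))
c=cap("wrist");np.save("w2.npy",c,allow_pickle=True)
P=cloud(c);hsv=cv2.cvtColor(c["image"],cv2.COLOR_BGR2HSV)
g=cv2.inRange(hsv,(45,120,50),(85,255,255));k,l,s,ce=cv2.connectedComponentsWithStats(g)
i=1+s[1:,4].argmax();print("key",ce[i],s[i],np.nanmedian(P[l==i],0).round(4),plane(c,[ce[i]],.1).round(4))
cv2.imwrite("pics/w2.png",cv2.resize(c["image"][60:300,180:460],None,fx=2.5,fy=2.5,interpolation=2))
go(0.5,0.43,.2,0)
E
```

```text
time: 1.4
eef_pos: [0.4833, 0.3766, 0.2808]
tcp_rot: [-0.549, -3.092, 0.0]
force: [-1.1, 0.0, 0.2]
grip_width: -0.0
finger_force: 0.0
[[0.3942 0.3588 0.08  ]
 [0.4055 0.4857 0.08  ]
 [0.4083 0.4884 0.08  ]
 [0.5365 0.4772 0.08  ]]
-5.085622621295966
key [282.69879518 207.30120482] [278 193  12  27  83] [0.4657 0.3544 0.1018] [[0.4653 0.3544 0.1   ]]Traceback (most recent call last):
  File "<stdin>", line 9, in <module>
  File "h.py", line 32, in go
    print("d",d.round(4),"phi",p.round(3),"turn",None if phi is None else round((p-phi),3),"J6",o["joint_positions"][5].round(2),"F",o["force"].round(1),"t",o["time"],"w",o["grip_width"].round(4))
                                                                                                                                                                           ^^^^^^^^^^^^^^^^^^^^^
AttributeError: 'float' object has no attribute 'round'
```

View pics/w2.png

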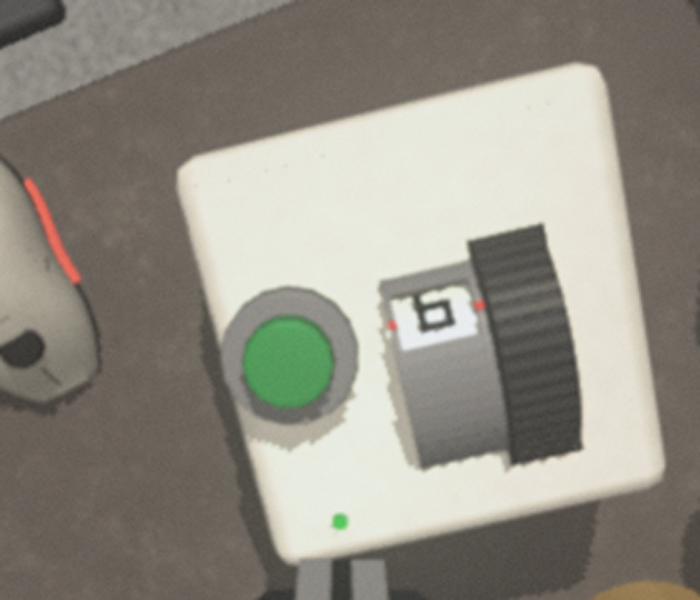

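In the wrist crop, the rim's middle is at crop (527,345), the key at (289,362), and the window shows a centred digit that reads "9" from the robot side (or 6 if inverted). The console is yawed about -5°. Next I'll measure the rim top and key from two views.

```bash
sed -i 's/o\["grip_width"\].round(4)/round(float(o["grip_width"]),4)/' h.py
python3 - <<'E'
from h import *
c=np.load("w2.npy",allow_pickle=True).item();P=cloud(c);b=np.load("w1.npy",allow_pickle=True).item()
key=(180+289/2.5,60+362/2.5)
q=P[int(key[1])-4:int(key[1])+5,int(key[0])-4:int(key[0])+5].reshape(-1,3);print("key depth",np.nanmedian(q,0).round(4),"ray@.1",plane(c,[key],.1).round(4))
u=np.array([np.cos(-.089),np.sin(-.089)]);v=np.array([-u[1],u[0]])
m=(cv2.cvtColor(c["image"],cv2.COLOR_BGR2GRAY)<75)
roi=np.zeros_like(m);roi[148:250,365:415]=1
q=P[m&roi];q=q[(q[:,2]>.082)];z=np.nanmax(q[:,2]);t=q[q[:,2]>np.nanpercentile(q[:,2],50)]
loc=q[:,:2]@np.c_[u,v]
print("rim n",len(q),"zmax",np.nanpercentile(q[:,2],97).round(4),"u range",np.percentile(loc[:,0],[1,99]).round(4),"v range",np.percentile(loc[:,1],[2,98]).round(4))
# circle fit in u,z
A=np.c_[loc[:,0],q[:,2],np.ones(len(q))];s=np.linalg.lstsq(A,-(loc[:,0]**2+q[:,2]**2),rcond=None)[0]
uc,zc=-s[0]/2,-s[1]/2;print("axle u,z,r",uc,zc,np.sqrt(uc**2+zc**2-s[2]))
vc=np.percentile(loc[:,1],[2,98]).mean();print("top world",u*uc+v*vc)
# triangulate key from w1 (272,313)
print("w1 key@.1",plane(b,[(270,313)],.1).round(4))
top=u*uc+v*vc
s=top+u*.014
go(s[0],s[1],.15,1.482)
E
```

```text
key depth [0.466  0.3647 0.1019] ray@.1 [[0.467  0.3648 0.1   ]]
rim n 800 zmax 0.1027 u range [0.4365 0.4889] v range [0.4693 0.491 ]
axle u,z,r 0.4561303571055856 0.06669962177824901 0.03499837412866424
top world [0.49700087 0.43769495]
w1 key@.1 [[0.4631 0.3613 0.1   ]]
d [-0.0058  0.0656  0.131 ] phi 1.22 turn -0.262 J6 -0.75 F [ 0.2  0.  -1.2] t 1.45 w 0.0004
```

```bash
python3 drive.py '0 0 0.033 0.045 -0.13;0 -0.006 0.033 0.045 -0.13;0 0 0 0.03 0;0 0 0 0 0'
python3 - <<'E'
from h import *
go(.512,.437,.128,1.482)
E
```

```text
time: 1.85
eef_pos: [0.5018, 0.4307, 0.1645]
tcp_rot: [-0.141, -3.128, 0.01]
force: [-0.5, -0.5, -0.1]
grip_width: 0.0005
finger_force: 0.0
d [-0.01    0.0074  0.0364] phi 1.481 turn -0.001 J6 -0.95 F [-0.5 -0.5 -0.1] t 1.85 w 0.0005
```

```bash
python3 drive.py '0 -0.01 0.007 0.015 0;0 0 0 0.013 0;0 0 0 0 0;0 0 0 0 0'|egrep 'pos|force'; python3 drive.py '0 0 0 0.002 0;0 0 0 0 0;0 0 0 0 0'|egrep 'pos|^force';python3 drive.py '0 0 0 0.001 0;0 0 0 0 0;0 0 0 0 0'|egrep 'pos|^force'
```

```text
eef_pos: [0.5168, 0.437, 0.1438]
force: [-0.0, -0.0, 0.1]
finger_force: 0.0
eef_pos: [0.5173, 0.437, 0.1415]
force: [-0.3, -0.2, -0.2]
eef_pos: [0.5171, 0.4369, 0.1398]
force: [-0.9, 0.0, -0.2]
```

```bash
python3 drive.py '0 0.004 0 0.009 0;0 0 0 0 0;0 0 0 0 0'|egrep 'pos|^force'; for i in 1 2; do python3 drive.py '0 0 0 0.001 0;0 0 0 0 0'|egrep 'pos|^force'; done
```

```text
eef_pos: [0.5126, 0.4371, 0.1301]
force: [0.1, -0.7, 0.1]
eef_pos: [0.5133, 0.4373, 0.1299]
force: [-0.5, 1.0, -0.4]
eef_pos: [0.5132, 0.4373, 0.1288]
force: [0.7, 0.7, -0.4]
```

```bash
python3 drive.py '0 0 0 0.001 0;0 0 0 0 0'|egrep 'pos|^force'; python3 drive.py '0 0 0 0.001 0;0 0 0 0 0'|egrep 'pos|^force'; python3 drive.py '0 0 0 0.001 0;0 0 0 0 0'|egrep 'pos|^force'
```

```text
eef_pos: [0.5132, 0.4373, 0.1277]
force: [-0.8, -0.6, 0.0]
eef_pos: [0.5132, 0.4373, 0.1268]
force: [0.9, -0.8, 0.1]
eef_pos: [0.5136, 0.4373, 0.1264]
force: [0.4, 0.2, 2.8]
```

```bash
python3 drive.py '0 0.007 0 0 0;0 0.007 0 0 0'|egrep 'pos|^force'; python3 drive.py '0 0.007 0 0 0;0 0.007 0 0 0;0 0 0 0 0'|egrep 'pos|^force'; python3 drive.py '0 0 0 -0.02 0;0 -0.03 0 -0.04 0;0 -0.03 0 -0.05 0;0 0 0 -0.05 0;0 0 0 0 0;0 0 0 0 0'|egrep 'pos|^force'
python3 - <<'E'
from h import *
c=cap("wrist");np.save("w3.npy",c,allow_pickle=True)
cv2.imwrite("pics/w3.png",c["image"])
E
```

```text
eef_pos: [0.5005, 0.4389, 0.1279]
force: [0.9, -1.6, 7.5]
eef_pos: [0.4851, 0.4407, 0.1278]
force: [-0.9, -0.0, 6.9]
eef_pos: [0.5411, 0.4352, 0.2806]
force: [-0.3, 0.3, -1.3]
```

View pics/w3.png

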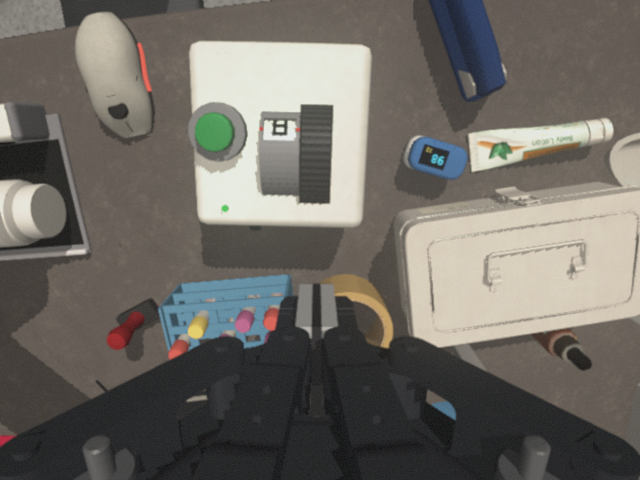

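It now shows "8" (280,128), so it did start at 9; four more digits down to go.

```bash
python3 drive.py '0 0.014 0 0.045 0;0 0.014 0 0.045 0;0 0 0 0.045 0;0 0 0 0 0;0 0 0 0 0'|egrep 'pos|^force'
python3 - <<'E'
from h import *
go(.5136,.4373,.1268,1.482)
E
```

```text
eef_pos: [0.5117, 0.4368, 0.1423]
force: [-0.5, 0.3, 0.5]
d [-0.0018  0.0007  0.0155] phi 1.478 turn -0.004 J6 -0.95 F [-0.5  0.3  0.5] t 5.8 w -0.0001
```

```bash
S='egrep pos|^force'
python3 drive.py '0 -0.002 0.001 0.008 0;0 0 0 0.007 0;0 0 0 0 0;0 0 0 0 0'|egrep 'pos|^force'
python3 drive.py '0 0.007 0 0 0;0 0.007 0 0 0;0 0.007 0 0 0;0 0.007 0 0 0;0 0 0 0 0'|egrep 'pos|^force'
python3 drive.py '0 0 0 -0.015 0;0 -0.014 0 0 0;0 -0.014 0 0 0;0 0 0 0.015 0;0 0 0 0 0;0 0 0 0 0'|egrep 'pos|^force'
python3 drive.py '0 0.007 0 0 0;0 0.007 0 0 0;0 0.007 0 0 0;0 0.007 0 0 0;0 0 0 0 0'|egrep 'pos|^force'
python3 drive.py '0 0 0 -0.015 0;0 -0.014 0 0 0;0 -0.014 0 0 0;0 0 0 0.015 0;0 0 0 0 0;0 0 0 0 0'|egrep 'pos|^force'
python3 drive.py '0 0.007 0 0 0;0 0.007 0 0 0;0 0.007 0 0 0;0 0.007 0 0 0;0 0 0 0 0'|egrep 'pos|^force'
python3 drive.py '0 0 0 -0.015 0;0 -0.014 0 0 0;0 -0.014 0 0 0;0 0 0 0.015 0;0 0 0 0 0;0 0 0 0 0'|egrep 'pos|^force'
```

```text
eef_pos: [0.5154, 0.4383, 0.1294]
force: [-0.0, 0.1, 0.8]
eef_pos: [0.4859, 0.441, 0.1287]
force: [-0.2, -0.2, -0.2]
eef_pos: [0.514, 0.4379, 0.1277]
force: [-1.1, 0.4, -0.2]
eef_pos: [0.4858, 0.4411, 0.1288]
force: [0.7, -0.4, -0.5]
eef_pos: [0.514, 0.4379, 0.1277]
force: [-0.1, 0.0, 0.7]
eef_pos: [0.4858, 0.441, 0.1288]
force: [0.4, 0.1, 0.3]
eef_pos: [0.514, 0.4379, 0.1277]
force: [-0.8, 0.6, 0.2]
```

The arm sat 1-2 mm higher, so contact was doubtful. I'll look before continuing.

```bash
python3 drive.py '0 -0.014 0 -0.05 0;0 -0.014 0 -0.05 0;0 0 0 -0.05 0;0 0 0 0 0;0 0 0 0 0'|egrep 'pos'
python3 - <<'E'
from h import *
c=cap("wrist");np.save("w4.npy",c,allow_pickle=True)
cv2.imwrite("pics/w4.png",cv2.resize(c["image"][90:220,230:350],None,fx=3,fy=3,interpolation=2))
E
```

```text
eef_pos: [0.5421, 0.4363, 0.2775]
```

View pics/w4.png

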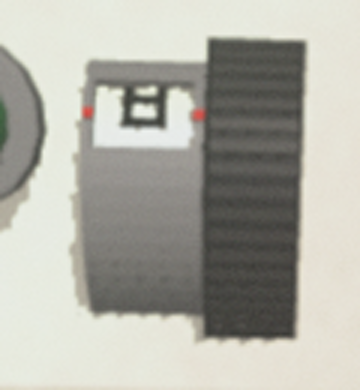

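Still 8, moved about 2 mm. I'll press a little deeper this time, with force feedback.

```bash
python3 drive.py '0 0.014 0 0.045 0;0 0.014 0 0.045 0;0 0 0 0.045 0;0 0 0 0.01 0;0 0 0 0 0;0 0 0 0 0'|egrep 'pos|^force'
python3 drive.py '0 0 0 0.004 0;0 0 0 0 0;0 0 0 0 0'|egrep 'pos|^force'
python3 drive.py '0 0 0 0.001 0;0 0 0 0 0;0 0 0 0 0'|egrep 'pos|^force'
python3 drive.py '0 0 0 0.001 0;0 0 0 0 0;0 0 0 0 0'|egrep 'pos|^force'
```

```text
eef_pos: [0.5129, 0.4377, 0.1285]
force: [1.2, 0.3, 0.8]
eef_pos: [0.5142, 0.4383, 0.1263]
force: [0.5, -0.4, 1.7]
eef_pos: [0.5147, 0.4383, 0.126]
force: [0.2, -1.2, 4.7]
eef_pos: [0.5153, 0.4382, 0.1257]
force: [1.9, -2.3, 6.2]
```

```bash
python3 drive.py '0 0.007 0 0 0;0 0.007 0 0 0;0 0.007 0 0 0;0 0.007 0 0 0;0 0 0 0 0'|egrep 'pos|^force'
python3 drive.py '0 0 0 -0.015 0;0 -0.014 0 0 0;0 -0.014 0 0 0;0 0 0 0.015 0;0 0 0 0.001 0;0 0 0 0 0'|egrep 'pos|^force'
python3 drive.py '0 0.007 0 0 0;0 0.007 0 0 0;0 0.007 0 0 0;0 0.007 0 0 0;0 0 0 0 0'|egrep 'pos|^force'
python3 drive.py '0 0 0 -0.015 0;0 -0.014 0 0 0;0 -0.014 0 0 0;0 0 0 0.015 0;0 0 0 0 0;0 0 0 0 0'|egrep 'pos|^force'
```

```text
eef_pos: [0.4872, 0.4415, 0.1277]
force: [-1.5, -3.8, 14.6]
eef_pos: [0.5163, 0.4389, 0.1252]
force: [4.0, 0.1, 9.8]
eef_pos: [0.4874, 0.4424, 0.1277]
force: [-1.5, -3.3, 21.9]
eef_pos: [0.5163, 0.4387, 0.1252]
force: [5.0, -1.5, 11.9]
```

```bash
python3 drive.py '0 0 0 -0.001 0;0 0.007 0 0 0;0 0.007 0 0 0;0 0.007 0 0 0;0 0.007 0 0 0;0 0 0 0 0'|egrep 'pos|^force'
python3 drive.py '0 0 0 -0.05 0;0 -0.028 0 -0.05 0;0 -0.028 0 -0.05 0;0 0 0 0 0;0 0 0 0 0'|egrep 'pos|^force'
cat > dig.py <<'E'
from h import *
import sys
c=cap("wrist");n=sys.argv[1]
p=c["pose"];K=c["K"]
q=(np.array([[.465,.425,.1]])-p[:3,3])@p[:3,:3];uv=cv2.projectPoints(q,np.zeros(3),np.zeros(3),K,c["d"])[0].ravel().astype(int)
a=c["image"][uv[1]-60:uv[1]+70,uv[0]-60:uv[0]+60]
cv2.imwrite(n,cv2.resize(a,None,fx=3,fy=3,interpolation=2))
E
python3 dig.py pics/d1.png
```

```text
eef_pos: [0.4867, 0.4422, 0.1276]
force: [-1.2, -3.1, 19.9]
eef_pos: [0.5344, 0.4364, 0.2604]
force: [-0.1, -0.2, -0.7]
```

View pics/d1.png

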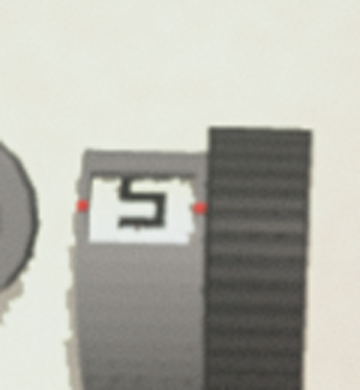

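Shows "5" slightly past centre (glyph centre about 203 against marks at 207). One more stroke of about 26.5 mm.

```bash
python3 - <<'E'
from h import *
go(.5155,.4385,.1275,1.482)
E
python3 drive.py '0 0.009 0 0.045 0;0 0.009 0 0.045 0;0 0 0 0.037 0;0 0 0 0 0;0 0 0 0 0'|egrep 'pos|^force'
python3 drive.py '0 0 0 0.004 0;0 0 0 0 0;0 0 0 0 0'|egrep 'pos|^force'
python3 - <<'E'
from h import *
go(.5155,.4385,.126,1.482)
E
```

```text
d [0.0174 0.001  0.1311] phi 1.478 turn -0.004 J6 -0.97 F [ 0.2 -0.6 -1.2] t 14.9 w 0.0001
eef_pos: [0.5142, 0.4372, 0.1308]
force: [-0.1, 0.2, 0.2]
eef_pos: [0.5163, 0.4378, 0.1297]
force: [-0.2, 0.2, -0.3]
d [0.0008 0.0006 0.0037] phi 1.478 turn -0.004 J6 -0.95 F [-0.2  0.2 -0.3] t 15.7 w 0.0002
```

```bash
python3 drive.py '0 0 0 0.003 0;0 0 0 0 0;0 0 0 0 0'|egrep 'pos|^force'
python3 drive.py '0 0 0 0.001 0;0 0 0 0 0;0 0 0 0 0'|egrep 'pos|^force'
python3 drive.py '0 0 0 0.001 0;0 0 0 0 0;0 0 0 0 0'|egrep 'pos|^force'
```

```text
eef_pos: [0.5168, 0.4379, 0.1272]
force: [0.3, 0.5, 0.0]
eef_pos: [0.5169, 0.438, 0.1263]
force: [-0.4, 0.9, -0.4]
eef_pos: [0.517, 0.438, 0.1255]
force: [0.3, -0.5, 1.3]
```

```bash
python3 drive.py '0 0 0 0.0015 0;0 0 0 0 0;0 0.007 0 0 0;0 0.007 0 0 0;0 0.0065 0 0 0;0 0.006 0 0 0;0 0 0 0 0;0 0 0 0 0'|egrep 'pos|^force'
python3 drive.py '0 0 0 -0.05 0;0 -0.028 0 -0.05 0;0 -0.028 0 -0.05 0;0 0 0 0 0;0 0 0 0 0'|egrep 'pos|^force'
cat >> dig.py <<'E'
g=cv2.cvtColor(a,cv2.COLOR_BGR2HSV);big=cv2.resize(a,None,fx=3,fy=3,interpolation=2);g=cv2.cvtColor(big,cv2.COLOR_BGR2HSV)
red=(cv2.inRange(g,(0,120,80),(10,255,255))|cv2.inRange(g,(170,120,80),(180,255,255)))>0
v,u=np.where(red);print("red rows",v.mean(),"cols",u.min(),u.max())
w=np.zeros_like(red);w[int(v.mean())-35:int(v.mean())+40,u.min()+14:u.max()-14]=1
dk=w&(g[...,2]<90);r=np.where(dk)[0];print("glyph rows",r.min(),r.max(),(r.min()+r.max())/2)
wh=w&(g[...,2]>200);r=np.where(wh)[0];print("window",r.min(),r.max())
E
python3 dig.py pics/d2.png
```

```text
eef_pos: [0.4922, 0.4411, 0.1278]
force: [-0.0, -3.6, 15.2]
eef_pos: [0.5396, 0.436, 0.262]
force: [-0.3, 0.1, -1.0]
red rows 206.64739884393063 cols 77 204
glyph rows 182 240 211.0
window 180 242
```

View pics/d2.png

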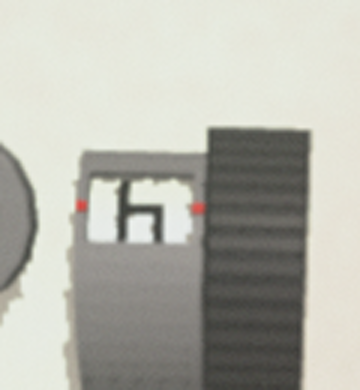

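The count window shows "4", within about 1 mm of centre. Now for the tubs: a fresh scene and top view to compute axes and label angles.

```bash
cat > tubs.py <<'E'
from h import *
def yel(c):
    h=cv2.cvtColor(c["image"],cv2.COLOR_BGR2HSV);return cv2.inRange(h,(15,110,60),(35,255,255))>0
def lab(c,ax,name=""):
    "angles (deg) of yellow pixels on standing tub at axis ax"
    m=yel(c);v,u=np.where(m)
    r=rays(c,np.c_[u,v])@c["pose"][:3,:3].T;o=c["pose"][:3,3]
    f=o[:2]-ax;a=(r[:,:2]**2).sum(1);b=2*r[:,:2]@f;cc=f@f-.033**2
    D=b*b-4*a*cc;ok=D>-2e-4*a*0;t=(-b-np.sqrt(np.where(D>0,D,0)))/2/a
    p=o+r*t[:,None];k=(D>0)&(p[:,2]>.02)&(p[:,2]<.08)
    if k.sum()<4: print(name,"no yellow");return
    p=p[k];d=(p[:,:2]-ax)@np.array([[1,0],[0,1]])
    an=np.degrees(np.unwrap(np.sort(np.arctan2(d[:,1],d[:,0]))))
    cam=np.degrees(np.arctan2(*(o[:2]-ax)[::-1]))
    rel=(np.degrees(np.arctan2(d[:,1],d[:,0]))-cam+180)%360-180
    print(name,"n",k.sum(),"cam az",cam.round(1),"yellow az",(cam+np.percentile(rel,[2,50,98])).round(1),"z",np.percentile(p[:,2],[2,98]).round(3))
E
python3 - <<'E'
from tubs import *
s=cap("scene");t=cap("top");np.save("s1.npy",s,allow_pickle=True);np.save("t1.npy",t,allow_pickle=True)
s0=np.load("scene0.npy",allow_pickle=True).item()
print("changed px near tubs",(cv2.absdiff(s["image"],s0["image"]).max(2)[215:350,270:450]>60).sum())
for z in(.115,.121): print("top",plane(t,[(333.7,225.7),(363.9,232.9)],z)[:,:2].round(4).tolist(),"scene",plane(s,[(346.6,239.7),(371,261.4)],z)[:,:2].round(4).tolist())
B=(plane(t,[(333.7,225.7)],.121)+plane(s,[(346.6,239.7)],.121))[0,:2]/2
C=(plane(t,[(363.9,232.9)],.121)+plane(s,[(371,261.4)],.121))[0,:2]/2
print(B,C)
lab(s,B,"B");lab(s,C,"C")
# lying tubs: points above 15mm in lane from both cams
for n,c in(("s",s),("t",t)):
    P=cloud(c).reshape(-1,3)
    for nm,(a,b) in(("A",(.04,.22)),("D",(-.32,-.16))):
        k=(P[:,0]>.455)&(P[:,0]<.6)&(P[:,1]>a)&(P[:,1]<b)&(P[:,2]>.02)&(P[:,2]<.09)
        q=P[k];print(n,nm,k.sum(),np.percentile(q,[1,50,99],axis=0).round(3).tolist())
        for y0 in np.arange(a,b,.02):
            w=q[(q[:,1]>y0)&(q[:,1]<y0+.02)]
            if len(w)>5: print("  y",round(y0+.01,2),"x",np.percentile(w[:,0],[3,97]).round(3),"zmax",np.percentile(w[:,2],95).round(3))
E
```

```text
changed px near tubs 2460
top [[0.5331, -0.0074], [0.5085, -0.1092]] scene [[0.5354, -0.0089], [0.5104, -0.1089]]
top [[0.5319, -0.0072], [0.5074, -0.1085]] scene [[0.5295, -0.0132], [0.5046, -0.1126]]
[ 0.53069911 -0.01018194] [ 0.50600525 -0.11057868]
B no yellow
C n 63 cam az -147.2 yellow az [-118.  -105.1  -69.9] z [0.027 0.073]
s A 918 [[0.486, 0.052, 0.022], [0.505, 0.094, 0.058], [0.548, 0.169, 0.073]]
  y 0.05 x [0.489 0.549] zmax 0.068
  y 0.07 x [0.486 0.536] zmax 0.071
  y 0.09 x [0.488 0.541] zmax 0.071
  y 0.11 x [0.488 0.535] zmax 0.073
  y 0.13 x [0.489 0.538] zmax 0.07
  y 0.15 x [0.491 0.536] zmax 0.068
  y 0.17 x [0.498 0.533] zmax 0.065
s D 1228 [[0.476, -0.283, 0.023], [0.492, -0.229, 0.058], [0.533, -0.167, 0.072]]
  y -0.29 x [0.484 0.533] zmax 0.062
  y -0.27 x [0.483 0.525] zmax 0.065
  y -0.25 x [0.477 0.529] zmax 0.07
  y -0.23 x [0.476 0.527] zmax 0.07
  y -0.21 x [0.477 0.528] zmax 0.07
  y -0.19 x [0.478 0.527] zmax 0.07
  y -0.17 x [0.477 0.523] zmax 0.071
t A 606 [[0.486, 0.059, 0.033], [0.514, 0.115, 0.063], [0.549, 0.175, 0.076]]
  y 0.05 x [0.498 0.542] zmax 0.069
  y 0.07 x [0.486 0.546] zmax 0.073
  y 0.09 x [0.486 0.549] zmax 0.074
  y 0.11 x [0.487 0.549] zmax 0.071
  y 0.13 x [0.488 0.548] zmax 0.071
  y 0.15 x [0.49  0.546] zmax 0.07
  y 0.17 x [0.495 0.545] zmax 0.065
t D 601 [[0.475, -0.276, 0.036], [0.503, -0.215, 0.062], [0.539, -0.161, 0.075]]
  y -0.27 x [0.481 0.533] zmax 0.064
  y -0.25 x [0.477 0.532] zmax 0.072
  y -0.23 x [0.475 0.535] zmax 0.072
  y -0.21 x [0.476 0.539] zmax 0.072
  y -0.19 x [0.476 0.539] zmax 0.074
  y -0.17 x [0.476 0.538] zmax 0.071
```

A lies with its axis at x≈0.518, y from 0.057 (base) to 0.174 (cap). D lies at x≈0.507, y from -0.163 (base) to -0.28 (cap). B stands at (0.531,-0.010) and C at (0.506,-0.111), its label at about -78°. I'll go over B.

```bash
python3 drive.py '0.075 -0.003 -0.045 0 0;0.075 -0.004 -0.045 0 0;0.075 -0.003 -0.045 0 0;0.075 -0.004 -0.045 0 0;0.075 -0.003 -0.045 0 0;0.075 -0.004 -0.045 0 0;0.075 -0.003 -0.045 0 0;0.075 -0.004 -0.045 0 0;0.075 -0.003 -0.045 0 0;0.075 -0.002 -0.04 0 0;0.075 0 0 0 0;0.075 0 0 0 0' 30
python3 - <<'E'
from tubs import *
c=cap("wrist");cv2.imwrite("pics/w5.png",c["image"]);np.save("w5.npy",c,allow_pickle=True)
go(.5305,-.010,.124,1.35)
E
```

```text
time: 19.25
eef_pos: [0.5297, -0.0101, 0.2595]
tcp_rot: [-0.148, -3.135, -0.002]
force: [0.5, 0.4, -0.9]
grip_width: 0.0749
finger_force: 0.0
d [-0.0009 -0.0008  0.1358] phi 1.478 turn 0.128 J6 -1.72 F [-0.2  0.8 -0.9] t 19.3 w 0.075
```

View pics/w5.png

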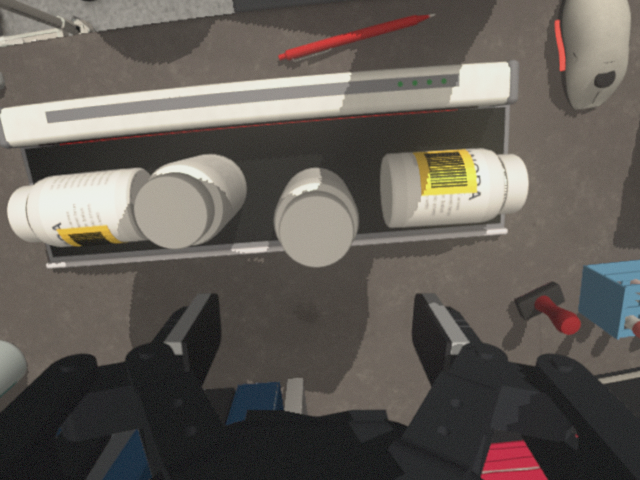

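Wrist view: cap of B at (317,230), C at (175,210). A's base is at (385,190) and its cap end at (525,183), with the label tilted towards the bar. D's cap end is at (12,215), its base at (148,205), with the label towards the lip. Lip ends are at (47,265) and (508,232).

Run:
```python
from tubs import *
c=np.load("w5.npy",allow_pickle=True).item()
print("B,C cap",plane(c,[(317,230),(175,210)],.121).round(4).tolist())
print("lip",plane(c,[(47,266),(508,233)],.012).round(4).tolist())
print("bar top near edge",plane(c,[(3,108),(510,64)],.046).round(4).tolist(), "window edge",plane(c,[(20,146),(512,98)],.046).round(4).tolist())
P=cloud(c);hsv=cv2.cvtColor(c["image"],cv2.COLOR_BGR2HSV)
P=P.reshape(-1,3)
for nm,(a,b) in(("A",(.04,.22)),("D",(-.32,-.16))):
    k=(P[:,0]>.46)&(P[:,0]<.56)&(P[:,1]>a)&(P[:,1]<b)&(P[:,2]>.03)&(P[:,2]<.09);q=P[k]
    print(nm,k.sum(),np.percentile(q,[1,99],axis=0).round(3).tolist())
    for y0 in np.arange(a,b,.015):
        w=q[(q[:,1]>y0)&(q[:,1]<y0+.015)]
        if len(w)>30:
            A=np.c_[w[:,0],w[:,2],np.ones(len(w))];s=np.linalg.lstsq(A,-(w[:,0]**2+w[:,2]**2),rcond=None)[0]
            print("  y",round(y0+.0075,4),"x",np.percentile(w[:,0],[1,99]).round(3),"zmax",np.percentile(w[:,2],98).round(3),"fit xc zc r",(-s[:2]/2).round(4),np.sqrt((s[0]**2+s[1]**2)/4-s[2]).round(4))
    m=yel(c).ravel()&k;print(" label centroid",np.nanmean(P[m],0).round(4),m.sum())
B=plane(c,[(317,230)],.121)[0];C=plane(c,[(175,210)],.121)[0]
lab(c,B[:2],"B");lab(c,C[:2],"C")
s=np.load("s1.npy",allow_pickle=True).item()
lab(s,B[:2],"B");lab(s,C[:2],"C")
```

```text
B,C cap [[0.5276, -0.0092, 0.121], [0.5041, -0.1055, 0.121]]
lip [[0.569, -0.2976, 0.012], [0.5781, 0.1802, 0.012]]
bar top near edge [[0.4134, -0.2704, 0.046], [0.422, 0.1603, 0.046]] window edge [[0.4468, -0.2636, 0.046], [0.4491, 0.1625, 0.046]]
A 9842 [[0.488, 0.053, 0.036], [0.55, 0.168, 0.071]]
  y 0.0475 x [0.49  0.549] zmax 0.069 fit xc zc r [0.52   0.0477] 0.02
  y 0.0625 x [0.487 0.549] zmax 0.071 fit xc zc r [0.5198 0.0377] 0.0322
  y 0.0775 x [0.488 0.549] zmax 0.071 fit xc zc r [0.52   0.0379] 0.0324
  y 0.0925 x [0.488 0.55 ] zmax 0.071 fit xc zc r [0.5199 0.0381] 0.0326
  y 0.1075 x [0.488 0.551] zmax 0.071 fit xc zc r [0.5203 0.038 ] 0.0327
  y 0.1225 x [0.489 0.551] zmax 0.071 fit xc zc r [0.5212 0.0377] 0.0327
  y 0.1375 x [0.489 0.55 ] zmax 0.071 fit xc zc r [0.5219 0.0375] 0.0324
  y 0.1525 x [0.494 0.547] zmax 0.068 fit xc zc r [0.5217 0.0408] 0.0242
  y 0.1675 x [0.497 0.547] zmax 0.064 fit xc zc r [0.5232 0.0372] 0.0265
 label centroid [0.5041 0.1001 0.0637] 2269
D 8705 [[0.477, -0.278, 0.038], [0.54, -0.164, 0.071]]
  y -0.2825 x [0.482 0.532] zmax 0.064 fit xc zc r [0.5088 0.0368] 0.0264
  y -0.2675 x [0.482 0.533] zmax 0.064 fit xc zc r [0.5087 0.0372] 0.0262
  y -0.2525 x [0.477 0.539] zmax 0.07 fit xc zc r [0.509  0.0369] 0.0323
  y -0.2375 x [0.477 0.539] zmax 0.071 fit xc zc r [0.5094 0.037 ] 0.0329
  y -0.2225 x [0.477 0.54 ] zmax 0.071 fit xc zc r [0.5102 0.0365] 0.0336
  y -0.2075 x [0.477 0.54 ] zmax 0.071 fit xc zc r [0.5104 0.0366] 0.0335
  y -0.1925 x [0.478 0.541] zmax 0.071 fit xc zc r [0.5102 0.0369] 0.0332
  y -0.1775 x [0.477 0.539] zmax 0.071 fit xc zc r [0.5099 0.0371] 0.0328
  y -0.1625 x [0.478 0.54 ] zmax 0.07 fit xc zc r [0.5099 0.0432] 0.0258
 label centroid [ 0.5277 -0.2103  0.0645] 741
B no yellow
C no yellow
B no yellow
C n 47 cam az -146.9 yellow az [-106.8  -95.3  -66.3] z [0.021 0.067]
```

```bash
python3 drive.py '0.075 0 0 0.045 0;0.075 0 0 0.045 0;0.075 0 0 0.046 0;0.075 0 0 0 0;0.075 0 0 0 0' |egrep 'pos|^force'; python3 drive.py '0.04 0 0 0 0;0.04 0 0 0 0;0.04 0 0 0 0;0.04 0 0 0 0;0.04 0 0 0 0' 30
python3 - <<'E'
from h import *
go(.529,-.0095,.122)
E
```

```text
eef_pos: [0.5304, -0.0089, 0.1252]
force: [1.3, -0.4, 1.1]
time: 20.3
eef_pos: [0.533, -0.0105, 0.1285]
tcp_rot: [0.145, 3.132, -0.001]
force: [-0.8, 1.3, 6.4]
grip_width: 0.0524
finger_force: 31.6
d [0.0041 0.0006 0.0065] phi 1.478 turn None J6 -1.73 F [-0.8  1.3  6.4] t 20.3 w 0.0524
```

```bash
python3 drive.py '0.04 0 0 -0.012 0;0.04 0.016 0 0 0;0.04 0 0 0 0;0.04 0 0 0 0.15;0.04 0 0 0 0.15;0.04 0 0 0 0.15;0.04 0 0 0 0.15;0.04 0 0 0 0.15;0.04 0 0 0 0.15;0.04 0 0 0 0.15;0.04 0 0 0 0.15;0.04 0 0 0 0.15'; python3 drive.py '0.04 0 0 0 0.15;0.04 0 0 0 0.15;0.04 0 0 0 0.15;0.04 0 0 0 0.15;0.04 0 0 0 0.15;0.04 0 0 0 0.15;0.04 0 0 0 0.15;0.04 0 0 0 0.15;0.04 0 0 0 0.15;0.04 0 0 0 0;0.04 0 0 0 0'
python3 - <<'E'
from tubs import *
s=cap("scene");np.save("s2.npy",s,allow_pickle=True)
o=telemetry.get_obs();lab(s,o["eef_pos"][:2],"B")
go(.514,-.0095,.13)
cv2.imwrite("pics/s2.png",cv2.resize(s["image"][200:350,270:450],None,fx=4,fy=4,interpolation=2))
E
```

```text
time: 21.5
eef_pos: [0.5153, -0.0089, 0.1376]
tcp_rot: [2.082, 2.352, 0.001]
force: [-0.4, 1.0, -1.7]
grip_width: 0.0521
finger_force: 32.1
time: 22.6
eef_pos: [0.5151, -0.0088, 0.1374]
tcp_rot: [3.093, 0.55, 0.001]
force: [0.3, 0.6, -1.8]
grip_width: 0.0519
finger_force: 32.1
B n 147 cam az -143.2 yellow az [-211.7 -161.7 -134. ] z [0.038 0.079]
d [-0.0012  0.0003  0.0073] phi -1.219 turn None J6 0.97 F [-0.   0.6 -1.6] t 22.65 w 0.0522
```

View pics/s2.png

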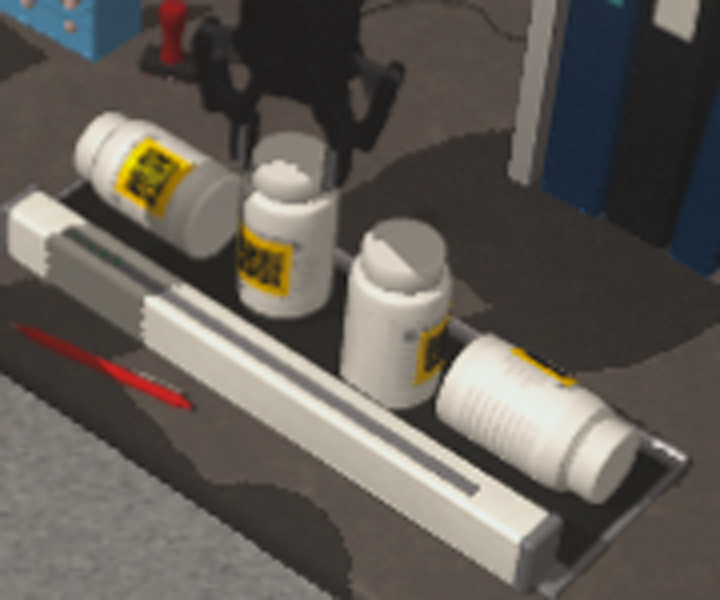

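B's label now spans about -134..-212°, centre -173°. I'll turn it 0.12 more, lower it to the floor and release.

```bash
python3 drive.py '0.04 0 0 0 0.12;0.04 0 0 0.006 0;0.04 0 0 0 0;0.04 0 0 0.003 0;0.04 0 0 0 0;0.04 0 0 0 0' |egrep 'pos|^force'; python3 drive.py '0.08 0 0 0 0;0.08 0 0 0 0;0.08 0 0 0 0;0.08 0 0 0 0' |egrep 'pos|^force|width';  python3 drive.py '0.08 0 0 -0.05 0;0.08 0 0 -0.05 0;0.08 0 0 0 0;0.08 0 0 0 0'
python3 - <<'E'
from tubs import *
s=cap("scene");np.save("s2.npy",s,allow_pickle=True)
lab(s,np.array([.5145,-.0088]),"B")
go(.505,-.108,.22,1.0)
E
```

```text
eef_pos: [0.5154, -0.0088, 0.1286]
force: [1.0, -0.2, 2.5]
eef_pos: [0.5147, -0.0088, 0.1279]
force: [1.1, 0.3, 0.4]
grip_width: 0.0796
time: 24.05
eef_pos: [0.5157, -0.009, 0.2296]
tcp_rot: [3.12, 0.359, 0.005]
force: [-0.6, 0.2, 0.4]
grip_width: 0.0803
finger_force: 0.0
B n 134 cam az -143.2 yellow az [-204.9 -162.8 -139.6] z [0.031 0.077]
d [-0.0318  0.0945  0.0077] phi -1.342 turn -2.342 J6 1.09 F [-0.1  0.4 -1.1] t 24.1 w 0.0802
```

```bash
python3 drive.py '0.08 -0.016 0.047 0 0;0.08 -0.016 0.047 0 0;0.08 0 0 0 -0.15;0.08 0 0 0 -0.15;0.08 0 0 0 -0.15;0.08 0 0 0 -0.15;0.08 0 0 0 -0.15;0.08 0 0 0 -0.15;0.08 0 0 0 -0.15;0.08 0 0 0 -0.15;0.08 0 0 0 -0.15;0.08 0 0 0 -0.15' |egrep 'pos|^force'; python3 drive.py '0.08 0 0 0 -0.15;0.08 0 0 0 -0.15;0.08 0 0 0 -0.15;0.08 0 0 0 0;0.08 0 0 0 0' |egrep 'pos|^force';  python3 - <<'E'
from tubs import *
go(.505,-.108,.129,.6)
E
```

```text
eef_pos: [0.5037, -0.107, 0.2255]
force: [-0.0, 0.1, 0.0]
eef_pos: [0.5042, -0.1072, 0.2265]
force: [0.1, 0.2, 0.4]
d [-0.0013  0.0004  0.0975] phi 0.604 turn 0.004 J6 -1.05 F [0.1 0.2 0.4] t 25.8 w 0.0801
```

```bash
python3 drive.py '0.08 0 0 0.045 0;0.08 0 0 0.045 0;0.08 0 0 0.006 0;0.08 0 0 0 0;0.08 0 0 0 0;0.04 0 0 0 0;0.04 0 0 0 0;0.04 0 0 0 0;0.04 0 0 0 0;0.04 0 0 0 0' 30; python3 drive.py '0.04 0 0 -0.01 0;0.04 0 0 0 0.15;0.04 0 0 0 0.15;0.04 0 0 0 0.15;0.04 0 0 0 0.15;0.04 0 0 0 0.15;0.04 0 0 0 0.15;0.04 0 0 0 0.15;0.04 0 0 0 0.15;0.04 0 0 0 0.15;0.04 0 0 0 0.15;0.04 0 0 0 0.15'|egrep 'pos|^force'; python3 drive.py '0.04 0 0 0 0.15;0.04 0 0 0 0.07;0.04 0 0 0 0;0.04 0 0 0 0';  python3 - <<'E'
from tubs import *
s=cap("scene");np.save("s2.npy",s,allow_pickle=True)
lab(s,telemetry.get_obs()["eef_pos"][:2],"C");lab(s,np.array([.5145,-.0088]),"B")
E
```

```text
time: 26.8
eef_pos: [0.5062, -0.1082, 0.1343]
tcp_rot: [1.453, 2.781, -0.0]
force: [-2.0, 0.0, 5.8]
grip_width: 0.0517
finger_force: 30.5
eef_pos: [0.5051, -0.1076, 0.1428]
force: [0.7, 0.7, -1.4]
time: 28.4
eef_pos: [0.5051, -0.1076, 0.1426]
tcp_rot: [3.104, 0.486, 0.001]
force: [-0.5, -0.8, -1.4]
grip_width: 0.0521
finger_force: 31.9
C n 170 cam az -147.0 yellow az [-223.5 -173.  -145.1] z [0.032 0.079]
B n 130 cam az -143.2 yellow az [-202.9 -162.2 -139.6] z [0.031 0.077]
```

```bash
python3 drive.py '0.04 0 0 0 -0.06;0.04 0 0 0.006 0;0.04 0 0 0 0;0.04 0 0 0.003 0;0.04 0 0 0 0;0.04 0 0 0 0' |egrep 'pos|^force'; python3 drive.py '0.08 0 0 0 0;0.08 0 0 0 0;0.08 0 0 0 0;0.08 0 0 0 0' |egrep 'pos|^force|width';  python3 drive.py '0.08 0 0 -0.05 0;0.08 0 0 -0.05 0;0.08 0 0 0 0;0.08 0 0 0 0'|egrep 'pos|^force'
python3 - <<'E'
from tubs import *
s=cap("scene");np.save("s2.npy",s,allow_pickle=True)
lab(s,np.array([.5051,-.1076]),"C")
go(.509,-.26,.22,0)
E
```

```text
eef_pos: [0.5055, -0.1074, 0.1345]
force: [-2.6, 2.8, 7.4]
eef_pos: [0.5049, -0.1076, 0.1329]
force: [-0.9, -0.0, 0.2]
grip_width: 0.0801
eef_pos: [0.5058, -0.108, 0.2345]
force: [0.2, -0.1, -1.0]
C n 181 cam az -147.0 yellow az [-224.3 -171.3 -141. ] z [0.024 0.07 ]
d [-0.051   0.1438  0.0126] phi -1.202 turn -1.202 J6 0.76 F [ 0.  -0.3 -0.8] t 29.9 w 0.0798
```

B and C now face the bar. Next is D: turn the gripper to close across its axis (φ=-π) above its cap.

```bash
python3 drive.py '0.07 -0.017 0.048 0 0;0.07 -0.017 0.048 0 0;0.07 -0.017 0.048 0 0;0.07 0 0 0 0.15;0.07 0 0 0 0.15;0.07 0 0 0 0.15;0.07 0 0 0 0.15;0.07 0 0 0 0.15;0.07 0 0 0 0.15;0.07 0 0 0 0.15;0.07 0 0 0 0.15;0.07 0 0 0 0.15' 22 |egrep 'pos|^force'; python3 drive.py '0.07 0 0 0 0.15;0.07 0 0 0 0.15;0.07 0 0 0 0.15;0.07 0 0 0 0.14;0.07 0 0 0 0;0.07 0 0 0 0' |egrep 'pos|^force';  python3 - <<'E'
from tubs import *
c=cap("wrist");P=cloud(c).reshape(-1,3)
k=(P[:,0]>.46)&(P[:,0]<.56)&(P[:,1]>-.33)&(P[:,1]<-.15)&(P[:,2]>.035)&(P[:,2]<.09);q=P[k]
print(k.sum(),np.percentile(q,[1,99],axis=0).round(4).tolist() if k.sum() else "")
cv2.imwrite("pics/w6.png",c["image"])
go(.509,-.2715,.052,-3.1416)
E
```

```text
eef_pos: [0.5081, -0.2567, 0.2303]
force: [-0.1, -0.0, -0.4]
eef_pos: [0.5085, -0.257, 0.2314]
force: [0.6, 0.2, 0.7]
10558 [[0.4781, -0.2816, 0.041], [0.5409, -0.1675, 0.0708]]
d [ 0.0146 -0.0005  0.1798] phi -3.139 turn 0.002 J6 2.46 F [-0.6 -0.2 -0.4] t 31.75 w 0.0699
```

```bash
python3 drive.py '0.07 0.015 0 0.045 0;0.07 0 0 0.045 0;0.07 0 0 0.045 0;0.07 0 0 0.043 0;0.07 0 0 0 0;0.07 0 0 0 0;0.07 0 0 0 0' 22 |egrep 'pos|^force'; python3 drive.py '0.04 0 0 0 0;0.04 0 0 0 0;0.04 0 0 0 0;0.04 0 0 0 0'; python3 drive.py '0.04 0 0 -0.03 0;0.04 0 0 -0.03 0;0.04 0 0 0 0;0.04 0 0 0 0';  python3 - <<'E'
from tubs import *
s=cap("scene")
cv2.imwrite("pics/s3.png",cv2.resize(s["image"][200:350,290:460],None,fx=3,fy=3,interpolation=2))
E
```

```text
eef_pos: [0.511, -0.274, 0.0582]
force: [0.6, -0.7, 0.6]
time: 32.85
eef_pos: [0.5109, -0.2743, 0.058]
tcp_rot: [2.221, -2.222, 0.009]
force: [-0.7, -1.8, 6.4]
grip_width: 0.0527
finger_force: 22.5
time: 33.25
eef_pos: [0.5096, -0.2728, 0.1161]
tcp_rot: [-2.221, 2.222, -0.003]
force: [0.1, -0.4, -2.6]
grip_width: 0.0526
finger_force: 24.1
```

View pics/s3.png

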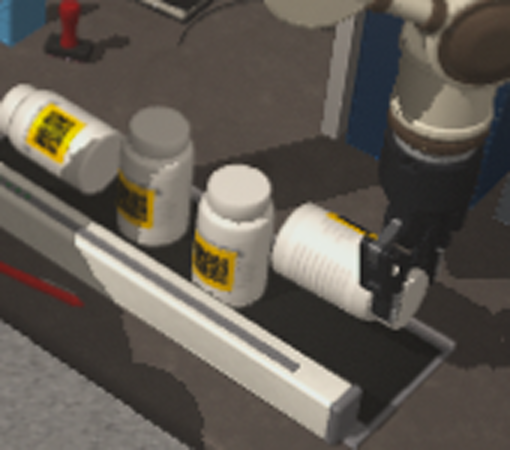

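D is held by its cap and stays horizontal (base at (300,240) in the crop). I'll raise it to swing height and see whether a smaller squeeze lets it pivot.

```bash
cat > tilt.py <<'E'
from tubs import *
def tilt(x0,y0):
    "PCA axis of white-ish points near x0,y0 from the scene camera"
    c=cap("scene");P=cloud(c).reshape(-1,3)
    m=yel(c).ravel()&(np.abs(P[:,0]-x0)<.08)&(np.abs(P[:,1]-y0)<.14)&(P[:,2]>.01)
    print("label n",m.sum(),np.nanmedian(P[m],0).round(3) if m.sum() else "")
    k=(np.abs(P[:,0]-x0)<.05)&(np.abs(P[:,1]-y0)<.14)&(P[:,2]>.012)&(P[:,2]<.2);q=P[k]
    hs=cv2.cvtColor(c["image"],cv2.COLOR_BGR2HSV).reshape(-1,3)[k];q=q[(hs[:,1]<60)&(hs[:,2]>90)]
    for y in np.arange(y0-.14,y0+.14,.02):
        w=q[(q[:,1]>=y)&(q[:,1]<y+.02)]
        if len(w)>8: print("  y %.3f z %.3f..%.3f x %.3f..%.3f"%(y+.01,*np.percentile(w[:,2],[3,97]),*np.percentile(w[:,0],[3,97])))
E
python3 drive.py '0.04 0 0 -0.025 0;0.04 0 0 0 0;0.04 0 0 0 0' 20|egrep 'pos|^finger'; python3 drive.py '0.052 0 0 0 0;0.052 0 0 0 0' |egrep 'width|^finger'; python3 drive.py '0.0525 0 0 0 0;0.0525 0 0 0 0' |egrep 'width|^finger'; python3 -c "
from tilt import *
tilt(.51,-.25)"
```

```text
eef_pos: [0.509, -0.2723, 0.1391]
finger_force: 24.0
grip_width: 0.0523
finger_force: 24.1
grip_width: 0.0528
finger_force: 18.5
label n 135 [ 0.475 -0.123  0.057]
  y -0.280 z 0.098..0.146 x 0.481..0.531
  y -0.260 z 0.097..0.141 x 0.474..0.508
  y -0.240 z 0.104..0.147 x 0.474..0.496
  y -0.220 z 0.103..0.151 x 0.474..0.511
  y -0.200 z 0.104..0.151 x 0.474..0.512
  y -0.180 z 0.105..0.151 x 0.473..0.521
  y -0.160 z 0.102..0.150 x 0.475..0.521
  y -0.140 z 0.016..0.119 x 0.478..0.516
  y -0.120 z 0.018..0.123 x 0.470..0.523
```

```bash
for w in 0.0530; do python3 drive.py '0.0530 0 0 0 0;0.0530 0 0 0 0' |egrep 'width|^finger'; done; python3 drive.py '0.0533 0 0 0 0;0.0533 0 0 0 0' |egrep 'width|^finger';  python3 -c "
from tilt import *
tilt(.51,-.25)"
```

```text
grip_width: 0.0528
finger_force: 6.0
grip_width: 0.0534
finger_force: 2.1
label n 103 [ 0.473 -0.121  0.051]
  y -0.300 z 0.081..0.120 x 0.488..0.527
  y -0.280 z 0.049..0.135 x 0.477..0.533
  y -0.260 z 0.018..0.125 x 0.474..0.516
  y -0.240 z 0.019..0.112 x 0.474..0.501
  y -0.220 z 0.025..0.080 x 0.477..0.502
  y -0.200 z 0.029..0.047 x 0.488..0.500
  y -0.140 z 0.017..0.118 x 0.479..0.517
  y -0.120 z 0.017..0.123 x 0.471..0.521
```

It swung down as hoped: cap at y -0.29, base near the floor. I'll tighten, lift a little and slacken again.

```bash
python3 drive.py '0.05 0 0 0 0;0.05 0 0 0 0;0.05 0 0 -0.02 0;0.05 0 0 0 0;0.05 0 0 0 0' 20|egrep 'pos|width|^finger'; python3 drive.py '0.0528 0 0 0 0;0.0528 0 0 0 0;0.0531 0 0 0 0;0.0531 0 0 0 0' |egrep 'width|^finger';  python3 -c "
from tilt import *
tilt(.51,-.25)"
```

```text
eef_pos: [0.5092, -0.2724, 0.1597]
grip_width: 0.0519
finger_force: 21.8
grip_width: 0.0532
finger_force: 3.7
label n 108 [ 0.473 -0.122  0.051]
  y -0.320 z 0.028..0.117 x 0.488..0.517
  y -0.300 z 0.032..0.143 x 0.476..0.522
  y -0.280 z 0.032..0.145 x 0.474..0.530
  y -0.260 z 0.028..0.141 x 0.478..0.525
  y -0.140 z 0.017..0.118 x 0.479..0.516
  y -0.120 z 0.018..0.123 x 0.470..0.522
```

Hanging upright now. I'll tighten, move to its slot and turn.

```bash
python3 drive.py '0.04 0 0 0 0;0.04 0 0 0 0;0.04 0 0 0 0;0.04 -0.03 0 0 0;0.04 -0.03 0 0 0;0.04 0 0 0 -0.15;0.04 0 0 0 -0.15;0.04 0 0 0 -0.15;0.04 0 0 0 -0.15;0.04 0 0 0 -0.15;0.04 0 0 0 -0.15;0.04 0 0 0 -0.15' 30|egrep 'pos|width|^finger'; python3 drive.py '0.04 0 0 0 -0.15;0.04 0 0 0 -0.15;0.04 0 0 0 -0.15;0.04 0 0 0 -0.15;0.04 0 0 0 -0.15;0.04 0 0 0 -0.15;0.04 0 0 0 -0.15;0.04 0 0 0 -0.15;0.04 0 0 0 0;0.04 0 0 0 0' |egrep 'pos|width|^finger';  python3 -c "
from tilt import *
tilt(.51,-.25)
s=cap('scene');lab(s,telemetry.get_obs()['eef_pos'][:2],'D');go(.51,-.212,.133)
cv2.imwrite('pics/s4.png',cv2.resize(s['image'][200:350,290:460],None,fx=3,fy=3,interpolation=2))"
```

```text
eef_pos: [0.5093, -0.2125, 0.1602]
grip_width: 0.051
finger_force: 32.0
eef_pos: [0.5092, -0.2125, 0.1601]
grip_width: 0.0512
finger_force: 32.0
label n 246 [ 0.479 -0.19   0.062]
  y -0.240 z 0.033..0.147 x 0.488..0.526
  y -0.220 z 0.033..0.143 x 0.480..0.533
  y -0.200 z 0.031..0.163 x 0.479..0.536
  y -0.180 z 0.038..0.144 x 0.488..0.525
  y -0.140 z 0.019..0.119 x 0.479..0.517
  y -0.120 z 0.017..0.124 x 0.470..0.523
D n 68 cam az -151.9 yellow az [-225.8 -179.4 -159.4] z [0.048 0.079]
d [0.0009 0.0001 0.0271] phi -0.894 turn None J6 0.28 F [-0.2  0.1 -1.4] t 37.75 w 0.0507
```

View pics/s4.png

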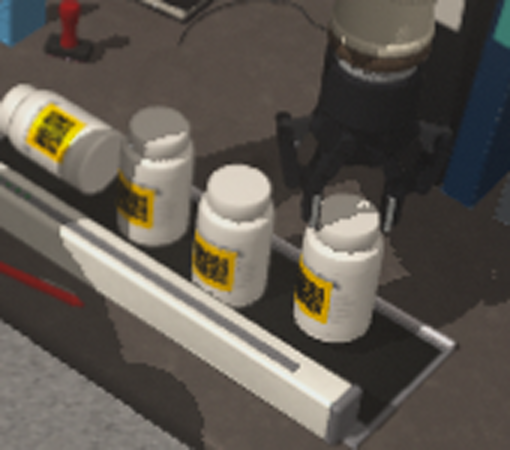

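D hangs upright and its label needs about 18° more. Turning and lowering.

```bash
python3 drive.py '0.04 0 0 0.01 -0.15;0.04 0 0 0.005 -0.15;0.04 0 0 0 0;0.04 0 0 0 0' |egrep 'pos|^force'; python3 drive.py '0.04 0 0 0.004 0;0.04 0 0 0 0;0.04 0 0 0 0' |egrep 'pos|^force';  python3 drive.py '0.04 0 0 0.003 0;0.04 0 0 0 0;0.04 0 0 0 0' |egrep 'pos|^force'; python3 -c "
from tilt import *
tilt(.51,-.22)
s=cap('scene');lab(s,telemetry.get_obs()['eef_pos'][:2],'D')"
```

```text
eef_pos: [0.5093, -0.2125, 0.1452]
force: [0.0, 0.6, -0.9]
eef_pos: [0.5092, -0.2125, 0.1411]
force: [0.7, -1.0, -0.5]
eef_pos: [0.5097, -0.2134, 0.1395]
force: [-1.5, -1.6, 5.0]
label n 366 [ 0.478 -0.157  0.052]
  y -0.250 z 0.014..0.129 x 0.499..0.529
  y -0.230 z 0.015..0.123 x 0.483..0.528
  y -0.210 z 0.016..0.137 x 0.477..0.533
  y -0.190 z 0.016..0.123 x 0.481..0.535
  y -0.150 z 0.015..0.096 x 0.490..0.510
  y -0.130 z 0.017..0.121 x 0.473..0.519
  y -0.110 z 0.020..0.124 x 0.469..0.525
  y -0.090 z 0.019..0.123 x 0.472..0.523
D n 170 cam az -152.0 yellow az [-228.  -175.1 -145.2] z [0.03  0.077]
```

```bash
python3 drive.py '0.04 0 0 0.001 -0.06;0.04 0 0 0 0;0.052 0 0 0 0;0.053 0 0 0 0;0.054 0 0 0 0;0.056 0 0 0 0;0.08 0 0 0 0;0.08 0 0 0 0;0.08 0 0 0 0' |egrep 'pos|^force|width'; python3 drive.py '0.08 0 0 -0.05 0;0.08 0 0 -0.05 0;0.08 0 0 0 0;0.08 0 0 0 0' |egrep 'pos|^force'; python3 -c "
from tilt import *
tilt(.51,-.22)
s=cap('scene');lab(s,np.array([.5095,-.2125]),'D')
P=cloud(s).reshape(-1,3)
k=(P[:,0]>.46)&(P[:,0]<.56)&(P[:,1]>.03)&(P[:,1]<.22)&(P[:,2]>.035)&(P[:,2]<.09);print(np.percentile(P[k],[1,99],axis=0).round(3).tolist())
go(.5215,.15,.24,3.1416)"
```

```text
eef_pos: [0.509, -0.2123, 0.1367]
force: [1.3, 0.5, 0.3]
grip_width: 0.0802
eef_pos: [0.5099, -0.2129, 0.2386]
force: [-0.3, 0.6, -1.5]
label n 378 [ 0.48 -0.19  0.05]
  y -0.250 z 0.013..0.095 x 0.499..0.524
  y -0.230 z 0.017..0.122 x 0.484..0.529
  y -0.210 z 0.015..0.123 x 0.480..0.537
  y -0.190 z 0.018..0.123 x 0.483..0.531
  y -0.150 z 0.015..0.091 x 0.491..0.510
  y -0.130 z 0.016..0.121 x 0.474..0.518
  y -0.110 z 0.021..0.123 x 0.469..0.524
  y -0.090 z 0.019..0.123 x 0.472..0.521
D n 196 cam az -151.9 yellow az [-221.5 -171.9 -138.5] z [0.032 0.078]
[[0.487, 0.051, 0.036], [0.543, 0.17, 0.074]]
d [ 0.3185 -0.1724 -0.004 ] phi -0.532 turn -3.674 J6 -0.08 F [-0.  -1.  -0.7] t 40.25 w 0.0801
```

D stands in its slot (label about -178°). Now A: move over its cap with φ=0.

```bash
python3 drive.py '0.07 0.041 -0.0225 0 0;0.07 0.041 -0.0225 0 0;0.07 0.041 -0.0225 0 0;0.07 0.041 -0.0225 0 0;0.07 0.041 -0.0225 0 0;0.07 0.041 -0.0225 0 0;0.07 0.041 -0.0225 0 0;0.07 0.041 -0.0225 0 0;0.07 0 0 0 -0.15;0.07 0 0 0 -0.15;0.07 0 0 0 -0.15;0.07 0 0 0 -0.082' 22 |egrep 'pos|^force'; python3 drive.py '0.07 0 0 0 0;0.07 0 0 0 0' >/dev/null
python3 - <<'E'
from tubs import *
c=cap("wrist");P=cloud(c).reshape(-1,3)
k=(P[:,0]>.46)&(P[:,0]<.56)&(P[:,1]>.04)&(P[:,1]<.22)&(P[:,2]>.035)&(P[:,2]<.09);q=P[k]
print(k.sum(),np.percentile(q,[1,99],axis=0).round(4).tolist() if k.sum() else "")
w=q[(q[:,1]>.15)];print(np.percentile(w,[2,98],axis=0).round(4).tolist())
go(.5215,.161,.058,0)
E
```

```text
eef_pos: [0.5192, 0.1616, 0.2346]
force: [0.3, -0.3, 0.1]
9980 [[0.4897, 0.0566, 0.0403], [0.5528, 0.1709, 0.0711]]
[[0.4981, 0.1504, 0.0378], [0.5475, 0.1711, 0.0642]]
d [-0.0004  0.002   0.1779] phi -0.002 turn -0.002 J6 0.08 F [-0.5 -0.2 -0.3] t 41.7 w 0.07
```

```bash
python3 drive.py '0.07 0 0.002 0.045 0;0.07 0 0 0.045 0;0.07 0 0 0.045 0;0.07 0 0 0.042 0;0.07 0 0 0 0;0.07 0 0 0 0;0.07 0 0 0 0' 20 |egrep 'pos|^force'; python3 drive.py '0.04 0 0 0 0;0.04 0 0 0 0;0.04 0 0 0 0;0.04 0 0 0 0'|egrep 'pos|width|force'; python3 drive.py '0.04 0 0 -0.035 0;0.04 0 0 -0.035 0;0.04 0 0 -0.03 0;0.04 0 0 0 0;0.04 0 0 0 0'|egrep 'pos|width|force';  python3 drive.py '0.0525 0 0 0 0;0.0525 0 0 0 0;0.0528 0 0 0 0;0.0528 0 0 0 0;0.053 0 0 0 0;0.053 0 0 0 0'|egrep 'width|finger'; python3 -c "
from tilt import *
tilt(.52,.13)"
```

```text
eef_pos: [0.5247, 0.1617, 0.0629]
force: [0.8, 0.3, -1.1]
eef_pos: [0.5245, 0.162, 0.0628]
force: [-1.2, 1.2, 7.6]
grip_width: 0.0514
finger_force: 20.0
eef_pos: [0.5233, 0.1615, 0.1616]
force: [-0.8, 0.1, 0.5]
grip_width: 0.0399
finger_force: 0.0
grip_width: 0.0533
finger_force: 0.0
label n 242 [0.507 0.188 0.063]
  y -0.000 z 0.018..0.124 x 0.484..0.539
  y 0.020 z 0.091..0.123 x 0.495..0.536
  y 0.140 z 0.015..0.071 x 0.498..0.557
  y 0.160 z 0.026..0.075 x 0.494..0.545
  y 0.180 z 0.017..0.069 x 0.495..0.547
  y 0.200 z 0.018..0.067 x 0.495..0.548
  y 0.220 z 0.019..0.069 x 0.496..0.547
  y 0.240 z 0.026..0.065 x 0.499..0.544
  y 0.260 z 0.024..0.059 x 0.504..0.540
```

The pads squeezed off (the TCP was ~5 mm too high) and A was displaced towards +y. I'll rise and re-measure.

```bash
python3 drive.py '0.075 0.025 0 -0.045 0;0.075 0.03 0 -0.045 0;0.075 0.03 0 0 0;0.075 0 0 0 0;0.075 0 0 0 0' 22|egrep 'pos'
python3 - <<'E'
from tubs import *
c=cap("wrist");P=cloud(c).reshape(-1,3)
k=(P[:,0]>.47)&(P[:,0]<.58)&(P[:,1]>.1)&(P[:,1]<.32)&(P[:,2]>.03)&(P[:,2]<.1);q=P[k]
print(k.sum(),np.percentile(q,[1,99],axis=0).round(4).tolist() if k.sum() else "")
for y0 in np.arange(.1,.32,.015):
        w=q[(q[:,1]>y0)&(q[:,1]<y0+.015)]
        if len(w)>30:
            A=np.c_[w[:,0],w[:,2],np.ones(len(w))];s=np.linalg.lstsq(A,-(w[:,0]**2+w[:,2]**2),rcond=None)[0]
            print("  y",round(y0+.0075,4),"x",np.percentile(w[:,0],[1,99]).round(3),"zmax",np.percentile(w[:,2],98).round(3),"fit",(-s[:2]/2).round(4),np.sqrt((s[0]**2+s[1]**2)/4-s[2]).round(4))
m=yel(c).ravel()&k;print(" label",np.nanmean(P[m],0).round(4),m.sum())
cv2.imwrite("pics/w7.png",c["image"])
go(.5215,.25,.058,0)
E
```

```text
eef_pos: [0.5221, 0.2436, 0.2449]
9603 [[0.4982, 0.1508, 0.0376], [0.561, 0.2639, 0.0718]]
  y 0.1525 x [0.497 0.56 ] zmax 0.072 fit [0.5287 0.0387] 0.0329
  y 0.1675 x [0.497 0.56 ] zmax 0.072 fit [0.529  0.0382] 0.0329
  y 0.1825 x [0.498 0.561] zmax 0.071 fit [0.5288 0.0376] 0.0329
  y 0.1975 x [0.498 0.561] zmax 0.07 fit [0.5292 0.0367] 0.0328
  y 0.2125 x [0.498 0.562] zmax 0.069 fit [0.5298 0.0355] 0.0327
  y 0.2275 x [0.499 0.562] zmax 0.067 fit [0.5306 0.0341] 0.0326
  y 0.2425 x [0.501 0.56 ] zmax 0.065 fit [0.5306 0.038 ] 0.0251
  y 0.2575 x [0.505 0.557] zmax 0.059 fit [0.5312 0.0374] 0.0214
 label [0.5172 0.1953 0.0649] 2126
d [ 0.0072 -0.0002  0.1864] phi 0.0 turn 0.0 J6 0.23 F [-0.2 -0.3 -0.3] t 44.5 w 0.0754
```

View pics/w7.png

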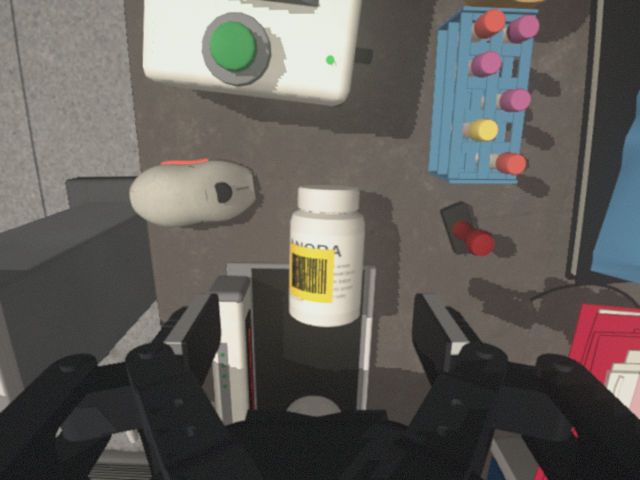

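A now lies with its base at (325,315) and cap at (328,198): axis x≈0.530, y 0.149..0.266, hanging over the plate's end, and nothing else is disturbed. I'll regrasp deeper at y=0.257.

```bash
python3 drive.py '0.07 0.014 0.009 0.045 0;0.07 0 0 0.045 0;0.07 0 0 0.045 0;0.07 0 0 0.045 0;0.07 0 0 0 0;0.07 0 0 0 0;0.07 0 0 0 0' 22 |egrep 'pos|^force'; python3 -c "
from h import *
go(.531,.257,.05,0)"
```

```text
eef_pos: [0.5337, 0.2576, 0.0685]
force: [0.6, 0.4, 0.5]
d [-0.0006 -0.0028  0.0184] phi -0.001 turn -0.001 J6 0.25 F [0.6 0.4 0.5] t 45.2 w 0.0701
```

```bash
python3 drive.py '0.07 0 -0.002 0.018 0;0.07 0 0 0 0;0.07 0 0 0 0;0.07 0 0 0 0' 25 |egrep 'pos|^force'; python3 drive.py '0.04 0 0 0 0;0.04 0 0 0 0;0.04 0 0 0 0;0.04 0 0 0 0'|egrep 'pos|width|force'; python3 drive.py '0.04 0 0 -0.02 0;0.04 0 0 -0.02 0;0.04 0 0 -0.02 0;0.04 0 0 -0.02 0;0.04 0 0 0 0;0.04 0 0 0 0'|egrep 'pos|width|force'
```

```text
eef_pos: [0.5308, 0.2578, 0.0493]
force: [-0.5, 0.9, -0.6]
eef_pos: [0.5303, 0.2579, 0.0485]
force: [-0.7, 0.3, 6.6]
grip_width: 0.0524
finger_force: 27.5
eef_pos: [0.5291, 0.2574, 0.1266]
force: [-0.7, -0.2, -1.6]
grip_width: 0.0524
finger_force: 27.0
```

```bash
python3 drive.py '0.04 0 0 -0.025 0;0.04 0 0 0 0;0.04 0 0 0 0' 20|egrep 'pos|width|finger'; python3 drive.py '0.0525 0 0 0 0;0.0525 0 0 0 0;0.0528 0 0 0 0;0.0528 0 0 0 0;0.053 0 0 0 0;0.053 0 0 0 0'|egrep 'width|finger'; python3 -c "
from tilt import *
tilt(.53,.22)"
```

```text
eef_pos: [0.5292, 0.2574, 0.1511]
grip_width: 0.0525
finger_force: 27.0
grip_width: 0.053
finger_force: 11.3
label n 271 [0.511 0.188 0.136]
  y 0.150 z 0.081..0.132 x 0.498..0.558
  y 0.170 z 0.065..0.135 x 0.495..0.555
  y 0.190 z 0.089..0.144 x 0.494..0.550
  y 0.210 z 0.097..0.156 x 0.495..0.547
  y 0.230 z 0.106..0.158 x 0.495..0.539
  y 0.250 z 0.124..0.161 x 0.500..0.544
  y 0.330 z 0.025..0.082 x 0.484..0.538
  y 0.350 z 0.022..0.085 x 0.483..0.540
```

```bash
python3 drive.py '0.0531 0 0 0 0;0.0531 0 0 0 0;0.0532 0 0 0 0;0.0532 0 0 0 0'|egrep 'width|finger'; python3 -c "
from tilt import *
tilt(.53,.22)"
```

```text
grip_width: 0.0533
finger_force: 4.0
label n 201 [0.508 0.231 0.07 ]
  y 0.230 z 0.024..0.136 x 0.502..0.548
  y 0.250 z 0.026..0.140 x 0.493..0.551
  y 0.270 z 0.031..0.141 x 0.495..0.551
  y 0.330 z 0.024..0.081 x 0.482..0.541
  y 0.350 z 0.040..0.085 x 0.482..0.540
```

Upright. I'll tighten, raise, carry to slot y≈0.097 and turn about 58° clockwise.

```bash
python3 drive.py '0.04 0 0 0 0;0.04 0 0 0 0;0.04 0 0 0 0;0.04 0 0 -0.015 0;0.04 0 0 0 0;0.04 -0.04 -0.004 0 0;0.04 -0.04 -0.004 0 0;0.04 -0.04 -0.004 0 0;0.04 -0.04 -0.004 0 0;0.04 0 0 0 0' 30|egrep 'pos|width|finger'; python3 drive.py '0.04 0 0 0 0.15;0.04 0 0 0 0.15;0.04 0 0 0 0.15;0.04 0 0 0 0.15;0.04 0 0 0 0.15;0.04 0 0 0 0.15;0.04 0 0 0 0.11;0.04 0 0 0 0;0.04 0 0 0 0'|egrep 'pos|width|finger'; python3 -c "
from tilt import *
tilt(.515,.1)
s=cap('scene');lab(s,telemetry.get_obs()['eef_pos'][:2],'A');go(.513,.097,.15)"
```

```text
eef_pos: [0.5137, 0.0935, 0.1681]
grip_width: 0.0518
finger_force: 32.2
eef_pos: [0.5137, 0.0978, 0.1678]
grip_width: 0.0519
finger_force: 32.2
label n 262 [0.484 0.045 0.067]
  y -0.030 z 0.016..0.121 x 0.489..0.533
  y -0.010 z 0.016..0.124 x 0.483..0.539
  y 0.010 z 0.076..0.124 x 0.487..0.538
  y 0.070 z 0.042..0.152 x 0.485..0.528
  y 0.090 z 0.043..0.155 x 0.476..0.536
  y 0.110 z 0.046..0.169 x 0.479..0.534
  y 0.130 z 0.114..0.170 x 0.489..0.525
A n 56 cam az -139.2 yellow az [-219.3 -166.9 -142. ] z [0.056 0.079]
d [-0.0009  0.0002  0.0176] phi -1.008 turn None J6 0.96 F [ 0.1  0.6 -1.6] t 50.0 w 0.0519
```

```bash
python3 drive.py '0.04 0 0 0.015 0;0.04 0 0 0.01 0;0.04 0 0 0 0;0.04 0 0 0 0' |egrep 'pos|^force'; python3 drive.py '0.04 0 0 0.004 0;0.04 0 0 0 0;0.04 0 0 0 0' |egrep 'pos|^force';  python3 drive.py '0.04 0 0 0.003 0;0.04 0 0 0 0;0.04 0 0 0 0' |egrep 'pos|^force'
```

```text
eef_pos: [0.5133, 0.0975, 0.1422]
force: [-0.1, 0.0, -1.2]
eef_pos: [0.5136, 0.0975, 0.1386]
force: [-0.4, -0.6, -1.2]
eef_pos: [0.515, 0.0978, 0.1384]
force: [-4.0, 0.9, 13.3]
```

Contact at 0.1385. I'll slacken, release and check.

```bash
python3 drive.py '0.04 0 0 -0.001 0;0.04 0 0 0 0;0.052 0 0 0 0;0.053 0 0 0 0;0.054 0 0 0 0;0.056 0 0 0 0;0.08 0 0 0 0;0.08 0 0 0 0;0.08 0 0 0 0' |egrep 'pos|^force|width'; python3 drive.py '0.08 0 0 -0.05 0;0.08 0 0 -0.05 0;0.08 0 0 -0.02 0;0.08 0 0 0 0;0.08 0 0 0 0' |egrep 'pos|^force'; python3 -c "
from tilt import *
s=cap('scene')
for n,p in(('A',(.5135,.0977)),('B',(.5145,-.0088)),('C',(.5051,-.1076)),('D',(.5095,-.2125))):lab(s,np.array(p),n)
cv2.imwrite('pics/s5.png',cv2.resize(s['image'][190:350,270:450],None,fx=3.5,fy=3.5,interpolation=2))
go(.467,.3645,.24,1.482)"
```

```text
eef_pos: [0.5134, 0.0975, 0.1362]
force: [0.6, 0.1, 0.2]
grip_width: 0.0801
eef_pos: [0.5133, 0.0975, 0.2559]
force: [0.6, -0.1, -0.3]
A n 119 cam az -139.2 yellow az [-218.4 -165.9 -140.9] z [0.021 0.068]
B n 115 cam az -143.2 yellow az [-210.1 -160.2 -139.7] z [0.031 0.077]
C n 177 cam az -147.0 yellow az [-224.4 -169.7 -141. ] z [0.024 0.071]
D n 199 cam az -151.9 yellow az [-221.4 -171.6 -138.5] z [0.032 0.078]
d [ 0.1034 -0.2504  0.0149] phi -1.01 turn -2.492 J6 0.97 F [-0.8  0.7 -0.4] t 52.45 w 0.0802
```

View pics/s5.png

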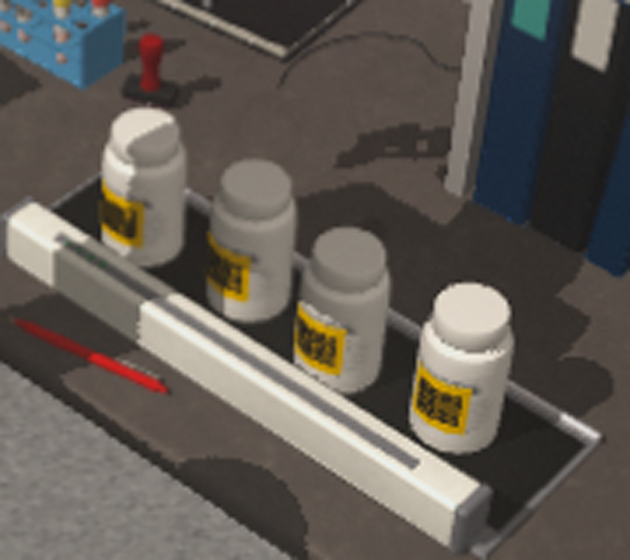

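All four tubs stand upright with labels facing the bar (azimuths within 3°). Now I'll go over the key with fingers closed.

```bash
python3 drive.py '0 0.0172 -0.0417 0 0;0 0.0172 -0.0417 0 0;0 0.0172 -0.0417 0 0;0 0.0172 -0.0417 0 0;0 0.0172 -0.0417 0 0;0 0.0172 -0.0417 0 0;0 0 0 0.03 0;0 0 0 0.045 0;0 0 0 0 0;0 0 0 0 0;0 0 0 0 0' |egrep 'pos|^force'; python3 -c "
from tubs import *
s=cap('scene')
for n,p in(('A',(.5135,.0977)),('B',(.5145,-.0088)),('C',(.5051,-.1076)),('D',(.5095,-.2125))):lab(s,np.array(p),n)
go(.467,.3645,.132)"
```

```text
eef_pos: [0.4689, 0.3644, 0.1832]
force: [-0.2, 1.0, -0.2]
A n 110 cam az -139.2 yellow az [-218.5 -165.9 -140.8] z [0.021 0.068]
B n 105 cam az -143.2 yellow az [-211.4 -160.2 -139.5] z [0.031 0.077]
C n 175 cam az -147.0 yellow az [-224.4 -169.5 -141. ] z [0.024 0.071]
D n 191 cam az -151.9 yellow az [-221.6 -171.6 -138.5] z [0.032 0.078]
d [-0.0021 -0.0012  0.0518] phi -1.011 turn None J6 1.47 F [ 0.1 -0.3  0. ] t 53.6 w -0.0001
```

```bash
python3 drive.py '0 -0.002 -0.001 0.04 0;0 0 0 0.008 0;0 0 0 0 0;0 0 0 0 0' |egrep 'pos|^force'; python3 drive.py '0 0 0 0.004 0;0 0 0 0 0;0 0 0 0 0' |egrep 'pos|^force'; python3 drive.py '0 0 0 0.003 0;0 0 0 0 0;0 0 0 0 0' |egrep 'pos|^force'; python3 drive.py '0 0 0 0.003 0;0 0 0 0 0;0 0 0 0 0' |egrep 'pos|^force'
```

```text
eef_pos: [0.4666, 0.3644, 0.1352]
force: [0.6, -0.8, 0.1]
eef_pos: [0.4659, 0.3642, 0.13]
force: [1.3, 0.1, -0.5]
eef_pos: [0.4658, 0.3642, 0.1266]
force: [-0.2, 0.3, 1.2]
eef_pos: [0.4658, 0.3642, 0.1236]
force: [-0.1, 0.6, 2.9]
```

```bash
python3 drive.py '0 0 0 0.003 0;0 0 0 0 0;0 0 0 0 0' |egrep 'pos|^force'; python3 drive.py '0 0 0 0.002 0;0 0 0 0 0;0 0 0 0 0' |egrep 'pos|^force'; python3 drive.py '0 0 0 -0.04 0;0 0 0 -0.05 0;0 0 0 -0.05 0;0 0 0 0 0;0 0 0 0 0' |egrep 'pos|^force'; python3 -c "
from tubs import *
s=cap('scene')
for n,p in(('A',(.5135,.0977)),('B',(.5145,-.0088)),('C',(.5051,-.1076)),('D',(.5095,-.2125))):lab(s,np.array(p),n)
s0=np.load('scene0.npy',allow_pickle=True).item()
c=cap('wrist');h=cv2.cvtColor(c['image'],cv2.COLOR_BGR2HSV);P=cloud(c)
t=cap('top');cv2.imwrite('pics/t_end.png',t['image'])"
```

```text
eef_pos: [0.4659, 0.3642, 0.121]
force: [0.3, -0.6, 7.1]
eef_pos: [0.466, 0.3643, 0.1208]
force: [-5.3, -4.1, 15.6]
eef_pos: [0.466, 0.3642, 0.2593]
force: [-0.0, -0.7, -1.3]
A n 119 cam az -139.2 yellow az [-218.4 -165.8 -140.9] z [0.021 0.068]
B n 105 cam az -143.2 yellow az [-211.4 -160.2 -139.5] z [0.031 0.077]
C n 175 cam az -147.0 yellow az [-224.4 -169.5 -141. ] z [0.024 0.071]
D n 188 cam az -151.9 yellow az [-221.7 -171.6 -138.5] z [0.032 0.078]
```

The key went to its stop and the tubs are unchanged. Handing in.

```bash
python3 -c "
from cell import ctrl, imaging, job, telemetry
print(job.close_job())"
```

```text
the job is handed in; nothing more can be done
None
```

All four tubs stand upright on the lane with their stickers facing the reading bar, the count wheel shows 4 (about 1 mm off centre), the green key was pressed to its stop, and the job is handed in, but I viewed 16 pictures, over the limit of 14.

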